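# Hang the hand sealer on the retracting hook

## Robot

A 6-joint arm with a two-finger parallel gripper is mounted at the origin on a cart in front of the work surface, level with it; the furniture and walls round the work are solid. World frame = base frame: x ahead of the robot, y to its left, z up, the work surface at z = 0. Lengths are in m, angles in degrees, forces in N, time in s.
With the tool pointing down it reaches from about 0.375 to 0.9 m from the base axis. Payload 3.1 kg.
Tool frame: the origin (TCP) lies between the finger pads, 19 mm behind the fingertips; this is the grasp point; z points along the fingers, y is the line along which they close (so a half turn about z gives the same grasp; the last joint's range is limited). The gripper opens to 87 mm and grips with 3 to 60 N. Pads are 19 mm wide; open, the fingers measure 117 mm over their backs; the gripper's body (75 mm by 190 mm) begins 51 mm behind the grasp point.
Start: joints at [63.971, 30.224, 82.088, -0, 67.689, -10.227], TCP at [0.17, 0.601, 0.241] pointing down, gripper open.
Joint ranges: [-176.69, 176.69], [-43.24, 126.21], [12.49, 139.97], [-82, 262], [0, 151.66], [-163.58, 163.58]. Speed limits (degrees/s): [159.86, 159.86, 180, 180, 180, 180].

## Interface

Orientations are given as a 3x3 rotation matrix whose columns are the frame's x, y, z axes.
In Python, from rig import bot, capture, camera_model gives the robot as it stands.
- The arm moves only by the tool apply_moves, never from a script. Its argument "plan" is text: rows parted by semicolons, each of 6 numbers parted by spaces: the shift along the tool's x, y, z in units of 0.05 m (1.0 is 0.05 m), then the turn, a rotation vector about the tool's x, y, z in units of 360 degrees (1.0 is 360 degrees). In form: dx dy dz ax ay az; .... A call has 1 to 10 rows; each row shifts and turns the commanded pose from where the row before left it, along the tool's axes as they then stand; what a row does not reach is not made up. A row lasts 1/12 s, in which the tool goes at most 41.7 mm and 7.16 degrees, less where a joint would pass 70% of its speed; a pose out of reach is approached as far as the arm can. A call with a number of a shift or a turn outside -1 to 1 is refused whole. A call with a gripper value outside its range is refused whole. "gripper" is the gripper command: -1 is shut, 1 is fully open, values between are in proportion, set as the call begins (left out, the last holds). The fingers move at their own pace and stop on an object; the grip force is fixed at half the most. Time passes only in rows, so rows that do not move let the fingers close. It gives the time, the measured TCP pose, the force, the opening and the grip force at its end, in the units of the state.
- bot.read_state(): the state, without advancing time (a new reading comes with each control period).
- capture(name): name is "scene" or "top" or "wrist"; returns the picture (420x560x3 uint8, red, green, blue); there is no depth.
- camera_model(name): a dict with "vertical_fov" (degrees; the focal length in pixels is half the picture's height over the tangent of half this angle, whatever the lens; pixels are square), "cx", "cy" (the principal point, pixels), "position" and "rotation" of the camera in the world; the wrist camera has in their place "hand_eye" (4x4, takes a point from camera to tool coordinates, whose origin is the TCP and whose axes are the flange's). Camera axes: x right, y down, z forward; pixel columns grow to the right and rows downward; lengths in m; the calibration is good to about 2 mm. A picture is of the moment at which its call begins: read the wrist's pose just before it. camera_model takes no time and is no camera call.
- bot.hand_in(): hands the job in; it is judged then, once.
The state is a dict: "time_s": time; "joint_positions": joint angles; "qvel": joint speeds; "tau": joint torques, N m; "position": TCP position; "tcp_rot": TCP orientation; "force": force on the tool from outside, world axes, zero at the start; "moment": the same for the moment, N m; "opening": opening from 0.0 (shut) to 1.0 (fully open); "grasp_force": force on a finger pad.
Only numpy, scipy, OpenCV 4.12 (cv2) and the standard library are available. Lean on these libraries where they do the work, as an engineer would, in place of code of your own. Each camera call takes 0.05 s, during which the arm holds its last target. There are 200 camera calls.

## Task

The hand sealer lies on its side on the worktop. Stand it upright and let go, take it again by its stub grip and set it standing under the arm of the retracting hook; then pull the hook down by its knob, hook it under the sealer's wire bail, and keep hold while the spring gently carries the sealer up, so that it ends hanging on the hook clear of the worktop with the hook fully up. Leave the things around it where they are.

Things in the scene. Friction and masses are not known exactly. Their poses are not given: they have to be found in the camera images.
- grip_sealer: Hand sealer, loose, 0.25 kg. Upright: a grey block 64 (its x) x 48 (y) x 85 mm tall (z), steel underside down, with a wire bail on top and a black stub grip at its +y side. Origin: centre of the underside; mass centre 36 mm above it. It starts lying on its -y face, stub pointing straight up, bail level, 24 mm above the worktop.
- bail_bar (a point): Middle of the cross bar of the bail: an upside-down U of round 8 mm steel wire in the sealer's x-z plane, bar along x, 150 mm above the underside; legs at x = +-28 mm; clear opening 48 mm wide and 61 mm high between bar and block top. The bar can turn between gripping fingers. Axes as the sealer's.
- stub_grip (a point): Grip point on the stub, 70 mm from the sealer's centre line and 60 mm above the underside. The stub is a straight bar 14 mm wide (x) and 16 mm tall (z), from y = 24 to 88 mm. Axes as the sealer's.
- hook_stand: Fixed stand of the retracting hook: round dark foot 104 mm across, steel mast 22 mm across and 347 mm tall, with a level arm 170 mm long that slides and swings on the mast. Origin: centre of the foot's underside, on the mast axis. The arm points along its -x at swing 0.
- hook_pull (a joint): How far the arm with the hook is pulled down along the mast, m: 0 fully up (sprung home), 0.115 lowest. A spring pulls it up with about 6.5 N at the top and 9 N at the bottom, enough to lift the sealer all the way.
- hook_swing (a joint): Swing of the arm about the mast, rad, -0.45 to 0.40: 0 points along the stand's -x, positive swings its end toward the stand's +y (to the robot's left). Light friction: it stays where it is left. It starts swung to the negative side (-0.42 to -0.25).
- pull_knob (a point): Middle of the black round pull knob, 24 mm across and 36 mm tall, upright on the arm's end 170 mm from the mast axis, 304 mm above the worktop when up. Grip it here from above; the hook's shank hangs straight below it. Axes: -x outward along the arm, +y where the hook's tip is, z up.
- hook_throat (a point): Bottom of the hook's throat, where a hung wire rests; 117 mm below the knob point, 187 mm above the worktop when up. Hook of 8 mm wire: shank 11 mm to the -y side, underside 8 mm below, upturned tip 14 mm to the +y side with its top 23 mm above this point; arm's underside 70 mm above. It enters a bail moving toward +y. Axes as pull_knob.
- pepper_shaker: Bystander: steel pepper shaker, 58 mm diameter, 95 mm tall. Origin: centre of the underside.
- spice_jar: Bystander: spice jar, 47 mm diameter, 98 mm tall. Origin: centre of the underside.
- sauce_dish: Bystander: small white sauce dish, 67 mm diameter, 21 mm tall. Origin: centre of the underside.

How it is judged (in metres and radians):
On the way, in this order (a step that is already met when the one before it is completed fails the run):
1. the sealer stands upright on the worktop, let go (angle between grip_sealer's own z axis and vertical below 0.1 rad and height (world z) of grip_sealer below 0.008 m and contact force between the fingers and grip_sealer below 0.1 N), for 0.2 s.
2. the standing sealer is taken again by its stub grip (fingers on it, TCP within 50 mm of the grip point) (contact force between the fingers and grip_sealer above 1 N and distance between the grasp point and stub_grip below 0.05 m and angle between grip_sealer's own z axis and vertical below 0.3 rad), for 0.2 s.
3. the sealer stands on the worktop under the hook arm, and the hook is pulled down at least 60 mm into the height of the bail (value of joint hook_pull above 0.06 m and horizontal distance between bail_bar and hook_throat below 0.1 m and angle between grip_sealer's own z axis and vertical below 0.2 rad and height (world z) of grip_sealer below 0.008 m), for 0.1 s.
At the end, for the whole second after the job is handed in: The sealer hangs by its bail in the hook's throat (bar within 28 mm of the throat point), upright within 0.3 rad, its underside at least 25 mm above the worktop, carried by the hook, at rest (under 0.06 m/s), with the hook fully up (within 8 mm) (value of joint hook_pull below 0.008 m and distance between bail_bar and hook_throat below 0.028 m and height (world z) of grip_sealer above 0.025 m and angle between grip_sealer's own z axis and vertical below 0.3 rad and contact force between grip_sealer and hook_stand above 1 N and linear speed of grip_sealer below 0.06 m/s); the robot touches nothing.
It fails at once if the hook is let fly up instead of being led up gently (faster than 0.5 m/s) (velocity of joint hook_pull below -0.5 m/s).
It fails at once if a bystander is moved more than 30 mm (distance of any of pepper_shaker, spice_jar, sauce_dish from where it was at the start of the episode above 0.03 m).
It also fails if it takes over 72 s, if anything falls off the work surface, if the arm or the gripper's body presses on something with over 40 N, if the wrist force passes 120 N, or if a joint passes its speed limit or range.

## Working session

There is one attempt and no reset: what is moved stays moved. The work goes in short steps, Python scripts to look and compute and a tool call to move; the robot and the scene stay as the last step left them, time stands still between calls to the robot, and variables do not carry over. Pictures are saved under pics/ and viewed, at most 10 in all, crops included, and the job is handed in when it is done.

Besides the shell and the picture viewer there is one more tool, called after ">>>" as name(argument=value, ...) on one line, values as JSON. apply_moves: Moves the arm, as the interface text tells. Its arguments: {"type":"object","properties":{"plan":{"type":"string"},"gripper":{"type":"number"}},"required":["plan"]}

```bash
ls; mkdir -p pics; python3 - <<'E'
from rig import bot,capture,camera_model
import cv2,numpy as np
a=capture("scene");b=capture("top")
cv2.imwrite("pics/s0.png",a[:,:,::-1]);cv2.imwrite("pics/t0.png",b[:,:,::-1])
for n in("scene","top","wrist"):
    print(n,{k:np.round(v,4).tolist() for k,v in camera_model(n).items() if k not in("name","lens")}, camera_model(n).keys())
s=bot.read_state();print(s["time_s"],np.round(s["tcp_rot"],3),s["opening"])
E
```

```text
pics
scene {'vertical_fov': 52.6326, 'cx': 279.6368, 'cy': 213.1758, 'position': [-0.4456, -0.599, 1.0536], 'rotation': [[0.5884, -0.4804, 0.6504], [-0.8085, -0.3382, 0.4816], [-0.0114, -0.8092, -0.5874]]} dict_keys(['vertical_fov', 'cx', 'cy', 'position', 'rotation'])
top {'vertical_fov': 57.6487, 'cx': 277.652, 'cy': 209.1434, 'position': [0.3593, 0.1477, 1.2061], 'rotation': [[0.0286, -0.9868, 0.1597], [-0.9996, -0.0283, 0.004], [0.0005, -0.1597, -0.9872]]} dict_keys(['vertical_fov', 'cx', 'cy', 'position', 'rotation'])
wrist {'vertical_fov': 69.7624, 'cx': 276.3863, 'cy': 210.7893, 'hand_eye': [[0.0003, -0.9525, -0.3046, 0.0822], [1.0, 0.0003, 0.0002, 0.0009], [-0.0001, -0.3046, 0.9525, -0.1428], [0.0, 0.0, 0.0, 1.0]]} dict_keys(['vertical_fov', 'cx', 'cy', 'hand_eye'])
0.1 [[-0.962  0.272 -0.001]
 [ 0.272  0.962 -0.002]
 [ 0.    -0.002 -1.   ]] 1.0038186661765172
```

View pics/s0.png

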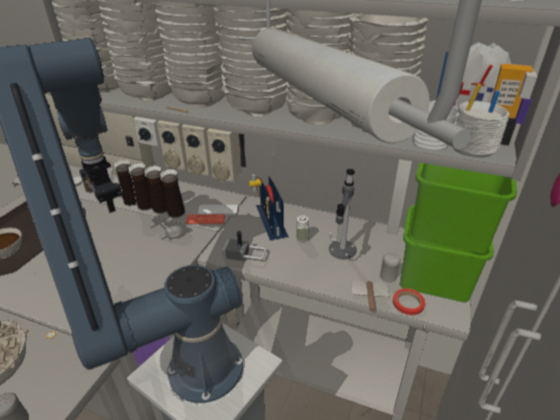

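View pics/t0.png

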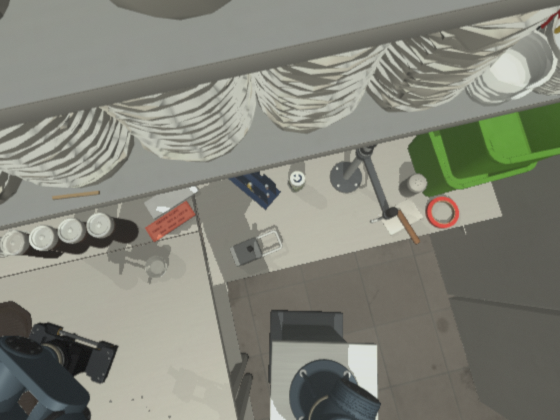

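Scene view: sealer at about (240,250), stand at (345,215), shaker at (390,265), jar at (302,230). Top view: sealer at (258,247), foot at (348,177), mast top at (366,150), knob at (391,213). I'll enlarge both for accurate pixels.

```bash
cat > h.py <<'E'
import numpy as np,cv2
from rig import bot,capture,camera_model
def cam(n,st=None):
    m=camera_model(n);f=210/np.tan(np.radians(m["vertical_fov"]/2))
    if n=="wrist":
        T=np.eye(4);T[:3,:3]=np.array(st["tcp_rot"]);T[:3,3]=st["position"];T=T@np.array(m["hand_eye"])
        return T[:3,:3],T[:3,3],f,m["cx"],m["cy"]
    return np.array(m["rotation"]),np.array(m["position"]),f,m["cx"],m["cy"]
def ray(c,u,v):
    R,p,f,cx,cy=c;d=R@np.array([(u-cx)/f,(v-cy)/f,1]);return p,d/np.linalg.norm(d)
def onz(c,u,v,z):
    p,d=ray(c,u,v);return p+d*(z-p[2])/d[2]
def tri(c1,a,c2,b):
    p1,d1=ray(c1,*a);p2,d2=ray(c2,*b)
    s=np.linalg.lstsq(np.c_[d1,-d2],p2-p1,rcond=None)[0];q=p1+d1*s[0];r=p2+d2*s[1];return (q+r)/2,np.linalg.norm(q-r)
def proj(c,P):
    R,p,f,cx,cy=c;q=R.T@(np.array(P)-p);return np.round([f*q[0]/q[2]+cx,f*q[1]/q[2]+cy],1)
E
python3 - <<'E'
import cv2,numpy as np
a=cv2.imread("pics/s0.png")[165:315,215:415];b=cv2.imread("pics/t0.png")[140:290,225:425]
cv2.imwrite("pics/c0.png",np.vstack([cv2.resize(x,(800,600),interpolation=2) for x in(a,b)])[:, :])
cv2.imwrite("pics/c1.png",cv2.resize(a,(800,600),interpolation=2));cv2.imwrite("pics/c2.png",cv2.resize(b,(800,600),interpolation=2))
E
```

```text
(no output)
```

View pics/c1.png

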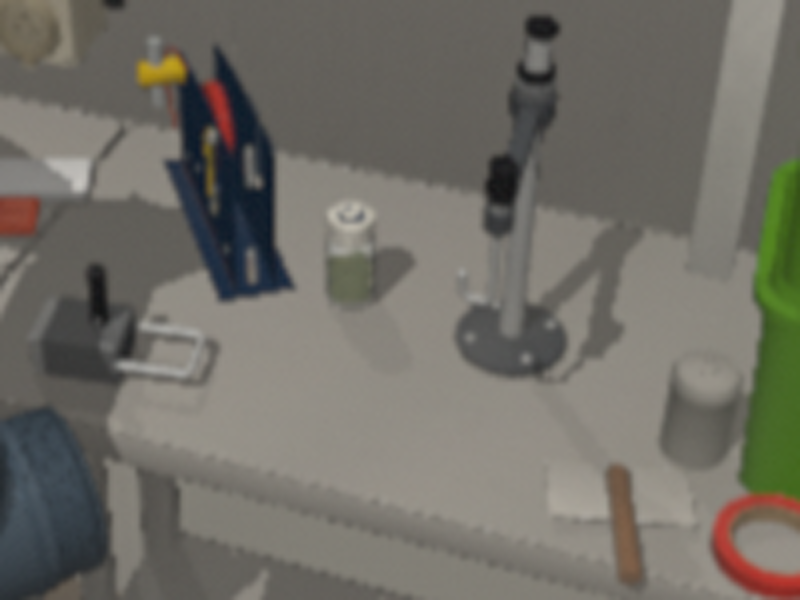

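View pics/c2.png

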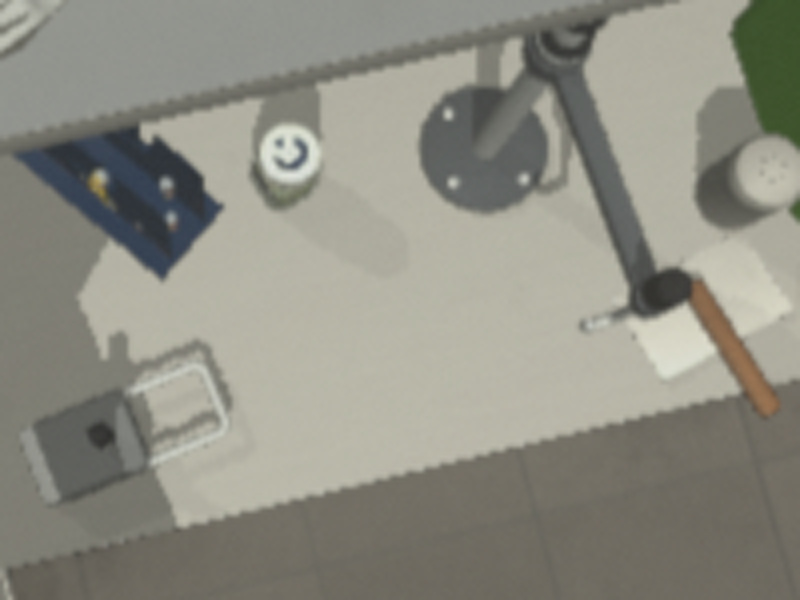

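```bash
python3 - <<'E'
from h import *
np.set_printoptions(precision=4,suppress=True)
t=cam("top");s=cam("scene")
T=lambda x,y:((x+.5)/4-.5+225,(y+.5)/4-.5+140)
S=lambda x,y:((x+.5)/4-.5+215,(y+.5)/4-.5+165)
print("stub tri",tri(t,T(100,434),s,S(96,270)), onz(t,*T(100,434),.112))
print("bar ends",onz(t,*T(203,367),.024),onz(t,*T(224,432),.024))
print("bar tri",tri(t,T(205,365),s,S(205,337)),tri(t,T(223,435),s,S(190,375)))
print("block top corners",[onz(t,*T(*q),.048) for q in((25,430),(120,390),(148,466),(52,500))])
print("foot",onz(t,*T(484,150),.012),onz(s,*S(512,337),.012))
k=tri(t,T(668,288),s,S(502,172));print("knob",k,onz(t,*T(668,290),.315))
print("masttop",tri(t,T(568,38),s,S(542,25)))
print("tip",tri(t,T(586,325),s,S(462,275)))
print("jar top",onz(t,*T(290,154),.098),"pepper top",onz(t,*T(768,172),.095))
print("edge",onz(t,*T(10,570),0),onz(t,*T(800,375),0))
print("rack",[onz(t,*T(*q),0.0) for q in((15,150),(162,278),(222,208))],tri(t,T(140,135),s,S(215,45)))
print("shelf edge corner rays", onz(t,*T(0,145),.5),onz(t,*T(680,0),.5))
for n,P in dict(mast=[.6,0,0]).items(): print(proj(s,P))
E
```

```text
stub tri (array([0.4221, 0.2284, 0.1088]), np.float64(0.0021083562359634858)) [0.4212 0.229  0.112 ]
bar ends [0.4803 0.1576 0.024 ] [0.4304 0.1399 0.024 ]
bar tri (array([0.4826, 0.1553, 0.0237]), np.float64(0.0020323440582859027)) (array([0.4312, 0.1372, 0.0234]), np.float64(0.00904535612026863))
block top corners [array([0.4262, 0.2905, 0.048 ]), array([0.4585, 0.2199, 0.048 ]), array([0.4018, 0.1966, 0.048 ]), array([0.3744, 0.2678, 0.048 ])]
foot [ 0.6629 -0.0628  0.012 ] [ 0.6595 -0.0709  0.012 ]
knob (array([ 0.507 , -0.1209,  0.3086]), np.float64(0.002060296916931915)) [ 0.504  -0.1181  0.315 ]
masttop (array([ 0.6549, -0.062 ,  0.3428]), np.float64(0.020020217705578117))
tip (array([ 0.498 , -0.0977,  0.2037]), np.float64(0.002897473970030079))
jar top [0.6338 0.0969 0.098 ] pepper top [ 0.631 -0.26   0.095]
edge [0.3204 0.3029 0.    ] [ 0.49   -0.3153  0.    ]
rack [array([0.655 , 0.3155, 0.    ]), array([0.5533, 0.1927, 0.    ]), array([0.6118, 0.1463, 0.    ])] (array([0.5944, 0.2069, 0.2672]), np.float64(0.019974288842414294))
shelf edge corner rays [0.5347 0.2532 0.5   ] [ 0.616  -0.0714  0.5   ]
[317.9 252.7]
```

Both crops resolve well: in the scene, the stub end is at (96,268), knob at (502,172) and foot at (512,337). In the top view, the bail bar runs (205,365)–(223,435), the stub is at (100,434) and the foot at (484,150). I'll move to a hover over the bail first.

```bash
cat >> h.py <<'E'
def go(P,yaw=None):
    "shift to P in present tool axes (units), yaw turn about tool z of tool y (deg target)"
    s=bot.read_state();R=np.array(s["tcp_rot"]);d=R.T@(np.array(P)-s["position"])/.05
    o="shift %s"%np.round(d,3)
    if yaw is not None:
        y=np.degrees(np.arctan2(R[1,1],R[0,1]));o+=" az %.4f (yaw now %.2f)"%(-((yaw-y+180)%360-180)/360,y)
    print("t %.2f pos %s"%(s["time_s"],np.round(s["position"],4)),o)
E
python3 -c "
from h import *
go([.17,.601,.29]);go([.44,.19,.29],111.5)
import cv2;b=cv2.imread('pics/t0.png')[280:420,0:180];cv2.imwrite('pics/g.png',cv2.resize(b,(720,560)))"
```

```text
t 0.10 pos [0.1699 0.6008 0.2404] shift [-0.001  0.002 -0.993]
t 0.10 pos [0.1699 0.6008 0.2404] shift [-7.435 -6.437 -0.983] az -0.1036 (yaw now 74.20)
```

View pics/g.png

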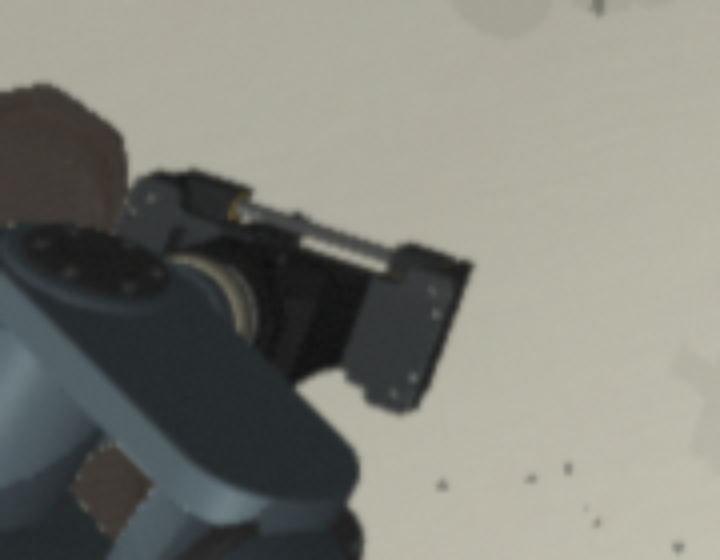

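The crop shows the gripper body is wide (190 mm) along its closing axis, so the bail grasp must lean away from the stub.

>>> apply_moves(plan="0 0 -0.5 0 0 0;0 0 -0.5 0 0 0;-0.56 -0.48 0 0 0 0;-0.56 -0.48 0 0 0 0;-0.56 -0.48 0 0 0 0;-0.56 -0.48 0 0 0 0;-0.56 -0.48 0 0 0 0;-0.56 -0.48 0 0 0 0;-0.56 -0.48 0 0 0 0;-0.56 -0.48 0 0 0 0")

```text
time_s: 0.93
position: [0.3337, 0.3539, 0.291]
tcp_rot: [[-0.962, 0.272, -0.001], [0.272, 0.962, -0.0], [0.0, -0.001, -1.0]]
force: [0.6, 0.3, -0.7]
opening: 1.003
grasp_force: 0.0
```

>>> apply_moves(plan="-0.56 -0.48 0 0 0 0;-0.56 -0.48 0 0 0 0;-0.56 -0.48 0 0 0 0;-0.56 -0.48 0 0 0 0;-0.56 -0.48 0 0 0 0;0 0 0 0 0 -0.018;0 0 0 0 0 -0.018;0 0 0 0 0 -0.018;0 0 0 0 0 -0.018;0 0 0 0 0 -0.018", gripper=-0.4)

```text
time_s: 1.77
position: [0.4352, 0.2017, 0.2908]
tcp_rot: [[-0.957, -0.29, -0.001], [-0.29, 0.957, -0.0], [0.001, 0.0, -1.0]]
force: [0.7, 0.2, 0.6]
opening: 0.346
grasp_force: 0.0
```

```bash
python3 -c "
from h import *
go([.44,.19,.29],111.5)
st=bot.read_state();a=capture('wrist');cv2.imwrite('pics/w1.png',a[:,:,::-1]);np.save('w1.npy',dict(p=st['position'],R=st['tcp_rot']),allow_pickle=True)
c=cam('wrist',st);print(proj(c,[.4557,.148,.024]))"
```

```text
t 1.77 pos [0.4352 0.2017 0.2908] shift [-0.024 -0.252  0.017] az -0.0128 (yaw now 106.88)
[235.1 180. ]
```

View pics/w1.png

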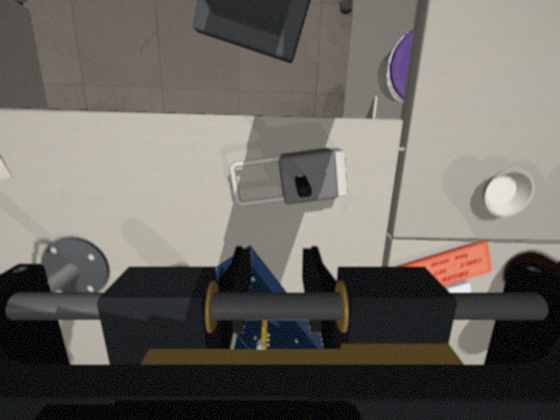

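The wrist view shows the bail bar from about (232,164) to (238,203), block at (315,177), stub at (303,185) and stand foot at (75,265). The white dish is far off at (508,193).

```bash
python3 -c "
from h import *
d=np.load('w1.npy',allow_pickle=True).item();st=dict(position=d['p'],tcp_rot=d['R']);c=cam('wrist',st)
a=cv2.imread('pics/w1.png');g=cv2.cvtColor(a,cv2.COLOR_BGR2GRAY)
# bar: bright columns in the rows between
for v in (170,176,182,188,194,198):print(v,g[v,226:246])
for u in (252,258,264,270):print(u,g[150:172,u],g[192:212,u])
"
```

```text
170 [179 182 173 165 186 206 211 194 168 143 143 145 136 132 140 136 130 123
 130 127]
176 [174 162 141 126 139 178 207 214 196 170 154 164 169 162 136 125 126 128
 127 126]
182 [182 175 164 139 116 132 177 204 210 200 179 162 151 133 123 124 123 118
 123 119]
188 [190 191 183 173 142 120 134 169 203 206 180 135 111 116 117 117 120 119
 120 121]
194 [190 188 186 186 173 144 126 135 149 154 146 132 118 113 118 127 123 128
 124 124]
198 [186 188 187 185 182 163 135 119 126 132 141 146 129 113 115 122 124 126
 128 127]
252 [124 124 128 127 127 125 129 127 127 125 128 145 144 138 128 121 121 127
 126 129 126 128] [126 131 127 127 128 131 121 116 123 134 147 146 133 121 124 124 124 128
 125 123]
258 [129 126 124 124 129 128 126 129 117 127 140 145 139 126 117 120 123 126
 126 126 131 119] [124 127 126 127 128 123 111 115 134 147 142 133 121 122 125 126 125 124
 126 125]
264 [118 109 119 114 112 116 115 109 121 137 152 148 130 113 111 120 116 119
 120 115 123 127] [126 126 123 124 123 116 120 128 141 148 140 121 122 125 128 125 123 128
 124 124]
270 [117 116 121 117 116 111 108 113 133 151 147 136 120 111 115 113 118 116
 113 120 116 118] [129 124 130 124 123 118 125 140 150 143 131 119 123 125 125 125 129 125
 121 125]
```

```bash
python3 -c "
from h import *
np.set_printoptions(precision=4,suppress=True)
d=np.load('w1.npy',allow_pickle=True).item();st=dict(position=d['p'],tcp_rot=d['R']);c=cam('wrist',st)
B=onz(c,234.4,183.9,.025);print(B)
for a,b in(((270,159.4),(252,161.5)),((270,200),(252,202.5)),((235.5,194),(232,170))):
  p,q=onz(c,*a,.024),onz(c,*b,.024);print(p,q,np.degrees(np.arctan2(*(q-p)[1::-1])))
print('foot',onz(c,75,265,.012))
y=111.5
import numpy as np
th=np.radians(22);ty=np.radians(y);f=np.array([np.cos(ty),np.sin(ty),0]);z=np.array([0,0,-1])*np.cos(th)+f*np.sin(th)
T=B-z*.009;print('T',T);go(T,y);go(T-.08*z);go([T[0],T[1],.2907],y)
"
```

```text
[0.461  0.1485 0.025 ]
[0.4144 0.1861 0.024 ] [0.4242 0.1636 0.024 ] -66.4810547562937
[0.4691 0.2024 0.024 ] [0.48  0.179 0.024] -64.91029870217109
[0.4748 0.1536 0.024 ] [0.4434 0.1405 0.024 ] -157.37535183807265
foot [ 0.6615 -0.0577  0.012 ]
T [0.4622 0.1454 0.0333]
t 1.82 pos [0.4352 0.2017 0.2909] shift [-0.19  -1.236  5.151] az -0.0122 (yaw now 107.10)
t 1.82 pos [0.4352 0.2017 0.2909] shift [-0.235 -1.833  3.668]
t 1.82 pos [0.4352 0.2017 0.2909] shift [-0.185 -1.236  0.004] az -0.0122 (yaw now 107.10)
```

>>> apply_moves(plan="-0.1 -0.6 0 0 0 0;-0.08 -0.63 0 0 0 0;0 -0.3 0.5 0 0 0;0 -0.3 0.5 0 0 0;0 0 0 0 0 -0.0164;0 0 0 -0.0153 0 0;0 0 0 -0.0153 0 0;0 0 0 -0.0153 0 0;0 0 0 -0.0153 0 0;0 0 0 0 0 0")

```text
time_s: 2.65
position: [0.4716, 0.1146, 0.2401]
tcp_rot: [[-0.926, -0.349, -0.144], [-0.377, 0.858, 0.348], [0.002, 0.377, -0.926]]
force: [0.7, -0.5, -0.7]
opening: 0.3
grasp_force: 0.0
```

```bash
python3 -c "
from h import *
s=bot.read_state();print(np.round(s['tcp_rot'],3),s['opening']);z=np.array(s['tcp_rot'])[:,2]
B=np.array([.4595,.1485,.0245]);T=B-z*.009;go(T);go(T-.06*z)"
```

```text
[[-0.926 -0.349 -0.144]
 [-0.377  0.858  0.348]
 [ 0.002  0.377 -0.926]] 0.3001671818973586
t 2.65 pos [0.4716 0.1146 0.2401] shift [-0.04  -0.958  4.085]
t 2.65 pos [0.4716 0.1146 0.2401] shift [-0.04  -0.958  2.885]
```

>>> apply_moves(plan="-0.01 -0.19 0.58 0 0 0;-0.01 -0.19 0.58 0 0 0;-0.01 -0.19 0.58 0 0 0;-0.01 -0.19 0.58 0 0 0;0 -0.2 0.56 0 0 0;0 0 0 0 0 0;0 0 0 0 0 0")

```text
time_s: 3.23
position: [0.4671, 0.1272, 0.0891]
tcp_rot: [[-0.924, -0.353, -0.147], [-0.383, 0.856, 0.346], [0.004, 0.376, -0.926]]
force: [0.6, 0.6, -0.2]
opening: 0.299
grasp_force: 0.0
```

```bash
python3 -c "
from h import *
s=bot.read_state();a=capture('wrist');cv2.imwrite('pics/w2.png',a[:,:,::-1]);z=np.array(s['tcp_rot'])[:,2]
c=cam('wrist',s);print(proj(c,[.4595,.1485,.0245]))
B=np.array([.4595,.1485,.0245]);go(B-z*.009)"
```

```text
[272.9 230.9]
t 3.28 pos [0.4683 0.127  0.0903] shift [-0.004 -0.062  1.214]
```

View pics/w2.png

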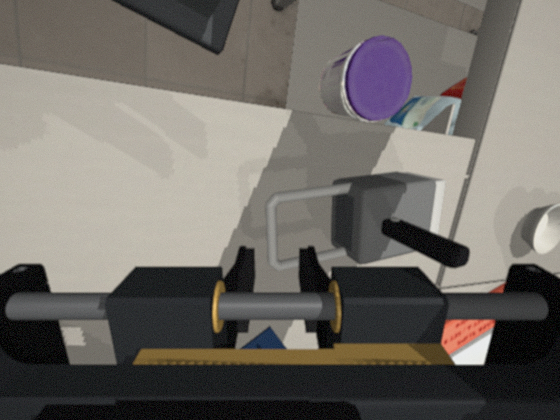

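The bar runs (268,198)–(275,266), with its middle at about (272,231). The prediction was (273,231), so I'll go down and close.

>>> apply_moves(plan="0 -0.03 0.4 0 0 0;0 -0.03 0.4 0 0 0;0 -0.01 0.41 0 0 0;0 0 0 0 0 0")

```text
time_s: 3.62
position: [0.4602, 0.1453, 0.0324]
tcp_rot: [[-0.924, -0.355, -0.145], [-0.383, 0.856, 0.346], [0.001, 0.375, -0.927]]
force: [-0.5, 0.2, 0.1]
opening: 0.302
grasp_force: 0.0
```

>>> apply_moves(plan="0 0 0 0 0 0;0 0 0 0 0 0;0 0 0 0 0 0;0 0 0 0 0 0;0 0 0 0 0 0;0 0 0 0 0 0", gripper=-1)

```text
time_s: 4.12
position: [0.4618, 0.1441, 0.0331]
tcp_rot: [[-0.924, -0.355, -0.142], [-0.383, 0.857, 0.346], [-0.002, 0.374, -0.927]]
force: [0.4, -1.8, 2.6]
opening: 0.074
grasp_force: 30.0
```

>>> apply_moves(plan="0 0.24 -0.33 0 0 0;0 0.24 -0.33 0 0 0;0 0.34 -0.3 0 0 0;0 0.34 -0.3 0 0 0;0 0.34 -0.3 0 0 0;0 0.15 -0.37 0.0153 0 0;0 0.1 -0.38 0.0153 0 0;0 0.06 -0.4 0.0153 0 0;0 0.02 -0.4 0.0153 0 0;0 0 0 0 0 0")

```text
time_s: 4.95
position: [0.447, 0.1815, 0.216]
tcp_rot: [[-0.922, -0.387, 0.008], [-0.387, 0.922, -0.001], [-0.007, -0.004, -1.0]]
force: [0.4, 0.4, -2.6]
opening: 0.077
grasp_force: 30.0
```

```bash
python3 -c "
from h import *
a=capture('scene');b=capture('top')
x=np.hstack([cv2.resize(a[150:330,190:390,::-1],(600,540)),cv2.resize(b[170:310,200:300,::-1],(200,280))[:280].repeat(1,0) if 0 else np.zeros((540,1,3),np.uint8)])
cv2.imwrite('pics/s1.png',cv2.resize(a[150:300,200:400,::-1],(800,600)))"
```

```text
(no output)
```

View pics/s1.png

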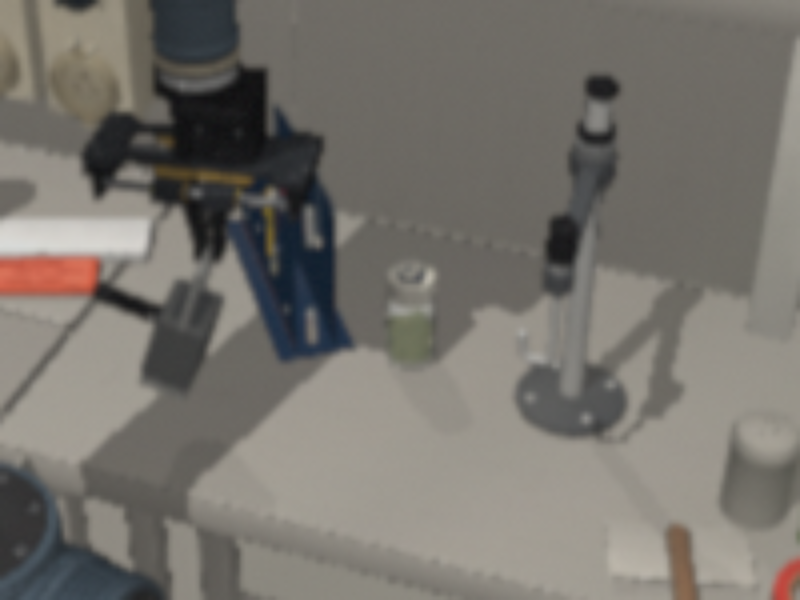

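The sealer hangs by its bail, still tilted about 20–25° with the stub to the left. Next I'll turn it to yaw 90°, move right and settle it.

>>> apply_moves(plan="0 0 0 0 0 0.0158;0 0 0 0 0 0.0158;0 0 0 0 0 0.0158;0 0 0 0 0 0.0158;-0.1 -0.4 0 0 0 0;-0.1 -0.5 0 0 0 0;-0.1 -0.5 0 0 0 0;-0.1 -0.5 0 0 0 0;-0.1 -0.4 0 0 0 0;0 -0.2 0 0 0 0")

```text
time_s: 5.88
position: [0.4713, 0.0511, 0.2106]
tcp_rot: [[-1.0, 0.008, -0.003], [0.008, 1.0, 0.001], [0.003, 0.001, -1.0]]
force: [1.2, -0.1, -3.1]
opening: 0.076
grasp_force: 30.0
```

```bash
python3 -c "
from h import *
a=capture('scene');go([.475,.06,.2],90)
cv2.imwrite('pics/s2.png',cv2.resize(a[150:300,200:400,::-1],(800,600)))"
```

```text
t 5.93 pos [0.4709 0.0506 0.2108] shift [-0.082  0.188  0.215] az -0.0014 (yaw now 89.50)
```

View pics/s2.png

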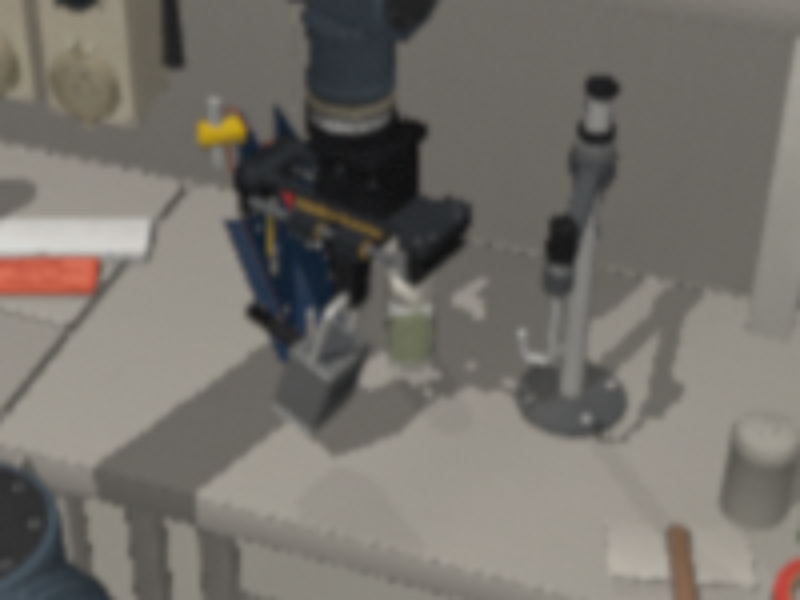

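```bash
python3 -c "
from h import *
c=cam('scene')
for q in ((250,308),(256,314)):
  p,d=ray(c,q[0]/4+199.6,q[1]/4+149.6);P=p+d*(.471-p[0])/d[0];r=P-[.471,.0506,.202];print(P,np.linalg.norm(r),45.6-np.degrees(np.arctan2(-r[2],r[1])))"
```

```text
[0.471      0.15767857 0.13446662] 0.12659611634193674 13.360780211891473
[0.471      0.15113178 0.13069296] 0.1232531218489802 10.251980056601667
```

>>> apply_moves(plan="0 0 0 0.0165 0 0;0 0 0 0.0165 0 0;0 -0.06 0.3 0 0 0;0 -0.06 0.3 0 0 0;0 -0.04 0.2 0 0 0;0 -0.02 0.08 0 0 0;0 0 0 0 0 0;0 0 0 0 0 0")

```text
time_s: 6.6
position: [0.4704, 0.0367, 0.1709]
tcp_rot: [[-1.0, 0.005, -0.003], [0.005, 0.979, -0.205], [0.002, -0.205, -0.979]]
force: [0.2, -0.8, -2.3]
opening: 0.077
grasp_force: 30.0
```

```bash
python3 -c "
from h import *
a=capture('scene');go([.475,.06,.16],90)
cv2.imwrite('pics/s3.png',cv2.resize(a[150:300,200:400,::-1],(800,600)))"
```

```text
t 6.65 pos [0.4709 0.0367 0.1714] shift [-0.081  0.504  0.127] az -0.0008 (yaw now 89.72)
```

View pics/s3.png

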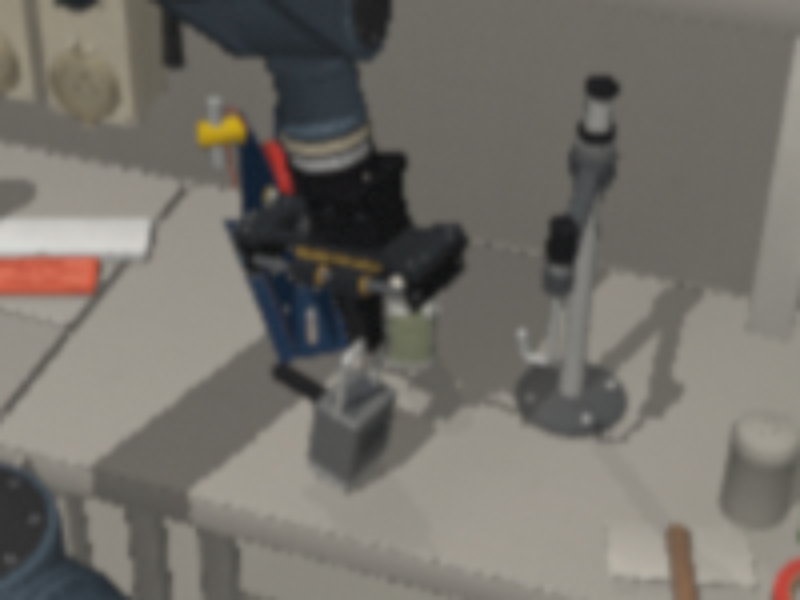

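It now stands nearly plumb, stub to the left, about 12 mm above the worktop. That was my tenth picture, so from here I measure by code only.

>>> apply_moves(plan="0 -0.02 0.1 0 0 0;0 -0.02 0.06 0 0 0;0 0 0.04 0 0 0;0 0 0.04 0 0 0;0 0 0 0 0 0;0 0 0 0 0 0")

```text
time_s: 7.15
position: [0.4737, 0.0305, 0.1649]
tcp_rot: [[-1.0, 0.004, 0.007], [0.002, 0.978, -0.21], [-0.008, -0.21, -0.978]]
force: [-4.7, -0.2, 27.9]
opening: 0.077
grasp_force: 30.0
```

>>> apply_moves(plan="0 0 -0.1 0 0 0;0 0 0 0 0 0;0 0 0 0 0 0")

```text
time_s: 7.4
position: [0.4709, 0.0331, 0.1652]
tcp_rot: [[-1.0, 0.005, -0.0], [0.005, 0.979, -0.206], [-0.001, -0.206, -0.979]]
force: [-1.7, 0.8, 4.3]
opening: 0.072
grasp_force: 30.0
```

```bash
python3 -c "
from h import *
s=bot.read_state();print(s['force'],s['moment'])
a=capture('scene').astype(int);c=cam('scene');go([.4737,.0305,.16],90)
# dark stub mask
u,v=proj(c,[.473,.115,.06]).astype(int);print(u,v)
g=a.sum(2)//3
np.set_printoptions(linewidth=200);print(g[v-12:v+14:2,u-16:u+30:2])"
```

```text
[-1.68539129  0.80372491  4.3278346 ] [ 0.05659344  0.05554488 -0.03941856]
t 7.45 pos [0.4708 0.033  0.1652] shift [-0.058 -0.027  0.111] az -0.0007 (yaw now 89.75)
272 246
[[148 148 148 147 133 105  58  50  44  46  71 110  54  44  45  50  32  29  25  14  38  96 101]
 [148 149 145 114 102 101  71  49  54  47  53  65  51  49  52  57  41  69  48  18  38  90 100]
 [149 145 116 101 101 100  93  52  52  54  53  61  73  76  89  94 116 138  68  40  84  96  98]
 [134 108 101 101 100 101 101  71  77  95  96  97 101 101 100 116 167 114  93  84 101 118 111]
 [104 101 101 101 102 101  93  52  63  92 100 102 100 102 117 138 138 122 106  99 108 124 121]
 [102 101 103 101 101 102  80  36  36  43  70  97 101 123 145 127 103 100 111 109 126 125 105]
 [102 101 102 101 101 101  96  63  38  37  38  55  97 147 144 124  97  83  82 105 128 146 138]
 [ 99 101 100 101 101 100 101  99  87  58  36  37  45  93 117 117  81  76  76  71  73 108 142]
 [100 100 100 101 102 100 101 100 101 118 111  58  57  94 100 112  76  69  63  73  93  90 136]
 [101 101 101 101 101 101 101 104 123 151 151 123  94 107 108 102  61  63  86 100  91  69 124]
 [101 101 102 102 102 101 107 141 150 150 151 143  86  99 120  97  83  92 105  88  62  65 100]
 [102 102 102 101 101 108 142 151 151 151 152 139  83  81  93 106 110 105  87  61  49  72 102]
 [102 102 101 101 108 142 152 151 150 151 152 125  84  81  81  83  99  91  60  50  47  86 102]]
```

```bash
python3 -c "
from h import *
c=cam('scene')
L=[]
for q in ((271,244),(280,248.5)):
  p,d=ray(c,*q);P=p+d*(.471-p[0])/d[0];L.append(P);print(P)
r=L[0]-L[1];print(np.degrees(np.arctan2(r[2],r[1])))"
```

```text
[0.471      0.12011114 0.07254067]
[0.471      0.0803331  0.07116124]
1.9861150537888488
```

>>> apply_moves(plan="0 0 0 0 0 0;0 0 0 0 0 0;0 0 0 0 0 0;0 0 0 0 0 0;0 0 -0.3 0 0 0;0 0 -0.5 0 0 0;0 0 -0.6 0 0 0;0 0 -0.5 -0.0165 0 0;0 0 0 -0.0165 0 0;0 0 0 0 0 0", gripper=-0.3)

```text
time_s: 8.28
position: [0.4725, 0.0508, 0.2596]
tcp_rot: [[-1.0, 0.007, 0.005], [0.007, 1.0, 0.001], [-0.005, 0.001, -1.0]]
force: [0.3, -0.5, -1.1]
opening: 0.349
grasp_force: 0.0
```

```bash
python3 -c "
from h import *
np.set_printoptions(precision=4,suppress=True,linewidth=220)
s=bot.read_state();a=capture('wrist');cv2.imwrite('pics/w3.png',a[:,:,::-1])
np.save('w3.npy',dict(p=s['position'],R=s['tcp_rot']),allow_pickle=True)
c=cam('wrist',s);go([.471,.03,.26],90)
print('bar',proj(c,[.471,.03,.15]),'stubend',proj(c,[.471,.118,.068]))
g=a.astype(int).sum(2)//3
u,v=proj(c,[.471,.118,.068]).astype(int);print(u,v);print(g[v-30:v+30:3,u-45:u+45:4])"
```

```text
t 8.33 pos [0.4711 0.051  0.2583] shift [-0.001 -0.421 -0.033] az -0.0013 (yaw now 89.53)
bar [252.2 210.2] stubend [335.  187.5]
335 187
[[ 74  75 171 162 166 172 174 174 174 175 174 172 172 160 120 119 114 118 119 116 114 114 118]
 [ 68  69 155 173 177 175 173 173 173 174 175 169 179 153 114 117 114 117 114 117 113 119 111]
 [104 102 110 177 171 175 173 175 172 176 173 170 174 138 114 116 116 117 119 116 118 119 118]
 [118 118 103 174 171 177 176 178 170 173 174 176 178 114 116 114 117 118 113 119 118 121 115]
 [120 119  98 174 168 178 175 169 173 170 176 175 176 117 115 115 115 117 117 115 117 116 119]
 [ 96 123  96 175 176 176 173 176 172 175 174 174 173 118 116 113 121 118 116 116 115 118 120]
 [ 97 121  95 176 175 175 175 174 177 171 175 174 168 117 117 118 119 116 115 117 119 120 118]
 [101 116  96 171 173 172 173 173 171 178 170 171 169 117 114 118 119 117 114 119 116 115 116]
 [105 115  93 103  89  56  56  55  59  55  54  52  56  43  33  50 117 118 116 117 120 120 115]
 [102 121  91  24  33  28  34  28  26  22  34  39  34  31  33  27  90 114 112 119 115 116 114]
 [104 118  9
[... 238 characters left out ...]
2  93 119 119 123 116 112 115 116]
 [107 120  95 172 176 176 177 174 173 174 174 170 129 119 119 117 119 117 116 115 118 117 117]
 [110 118  96 174 171 168 166 167 167 166 161 156 121 120 114 114 116 117 114 115 116 116 112]
 [108 117  93 125 124 120 119 113 117 119 118 117 117 118 119 113 115 117 112 115 116 117 115]
 [115 115  86 115 117 118 120 115 116 115 119 118 116 116 118 116 118 116 120 114 119 121 118]
 [112 116  93 120 119 115 118 116 118 116 117 117 120 115 120 118 115 118 117 112 115 113 113]
 [119 117  85 118 119 113 120 119 113 118 115 116 116 117 119 119 116 117 120 116 114 116 120]
 [119 117 111 121 126 127 132 129 129 138 140 143 114 118 114 116 114 115 113 113 116 113 117]]
```

```bash
python3 -c "
from h import *
np.set_printoptions(precision=4,suppress=True,linewidth=220)
d=np.load('w3.npy',allow_pickle=True).item();st=dict(position=d['p'],tcp_rot=d['R']);c=cam('wrist',st)
g=cv2.imread('pics/w3.png').astype(int).sum(2)//3
print('ends/face',onz(c,353,186.5,.068),onz(c,301,186.5,.068))
E=onz(c,353,186.5,.068)
print([onz(c,u,v,.068)[0] for u,v in((301,181),(301,191.5),(350,181),(350,191.5))])
G=E+[0,-.018,-.008];print('grip',G)
print('bar cols rows', g[150:260:5,225:280:3])
go([G[0],G[1],.258],90)"
```

```text
ends/face [0.47   0.1384 0.068 ] [0.4696 0.0793 0.068 ]
[np.float64(0.4632261341755093), np.float64(0.4754469300549276), np.float64(0.46362965547092516), np.float64(0.47585686457291027)]
grip [0.47   0.1204 0.06  ]
bar cols rows [[164 169 167 165 165 161 166 166 168 166 167 165 166 163 171 166 165 167 166]
 [162 167 168 167 169 169 166 165 163 164 167 165 108  87  83  83  79  83  79]
 [166 163 167 168 165 167 167 170 167 165 170 111  73  70  75  75  75  69  72]
 [166 167 167 163 165 165 162 164 166 167 148 111 124 124 125 123 117 110 116]
 [168 166 163 169 164 168 165 164 167 164 145 108 125 122 119 113 114 112 118]
 [173 166 166 163 162 164 163 166 162 167 149 103 123 124  80  88  89 164 180]
 [174 177 175 175 165 162 166 162 165 169 147 101 123 125  78  85  93 178 188]
 [175 177 174 172 175 171 163 165 165 165 149 103 124 125  84  76  92 189 203]
 [171 172 173 173 176 173 174 175 170 166 151 102 124 124  80  86  94 184 192]
 [174 176 172 172 173 171 175 174 170 177 162 105 118 121  84  82  93 188 192]
 [173 174 167 175 171 174 176 175 176 179 160  99 121 120  85  83 100 182 193]
 [
[... 254 characters left out ...]
71 172 170 174 173 177 171 157 115 115 118 116 125 186 194]
 [172 175 172 174 172 175 172 176 171 173 172 163 114 119 115 117 123 181 196]
 [177 173 171 171 173 171 173 172 174 173 175 160 114 118 118 119 120 182 189]
 [172 174 171 172 171 171 172 170 170 173 171 168 116 118 121 111 117 180 197]
 [172 170 172 170 170 172 169 163 161 162 161 162 159 169 173 145 117 113 123]
 [174 173 173 171 139 131 160 165 164 161 162 167 165 159 167 142 113 133 174]
 [173 172 175 111  14  13  26  20  34 158 163 161 164 162 163 148 112 124 165]
 [169 168 165  27  19  13  19  31  34 151 163 160 161 163 160 150 108 128 162]]
t 8.33 pos [0.4711 0.051  0.2583] shift [0.033 1.387 0.004] az -0.0013 (yaw now 89.53)
```

The sealer stands upright with its stub level along +y. The stub end is at pixel (353,186), giving the grip point (0.470, 0.120, 0.060). I'll go above it and turn so the fingers close along x.

>>> apply_moves(plan="0.03 0.7 0 0 0 0;0 0.69 0 0 0 0;0 0 0 0 0 0.0192;0 0 0 0 0 0.0192;0 0 0 0 0 0.0192;0 0 0 0 0 0.0192;0 0 0 0 0 0.0192;0 0 0 0 0 0.0192;0 0 0 0 0 0.0192;0 0 0 0 0 0.0192", gripper=0.2)

```text
time_s: 9.17
position: [0.4683, 0.1224, 0.2562]
tcp_rot: [[-0.561, 0.828, -0.004], [0.828, 0.561, -0.003], [-0.0, -0.005, -1.0]]
force: [0.2, 0.3, -0.5]
opening: 0.602
grasp_force: 0.0
```

>>> apply_moves(plan="0 0 0 0 0 0.0192;0 0 0 0 0 0.0192;0 0 0 0 0 0.0192;0 0 0 0 0 0.0192;0 0 0 0 0 0.0192;0 0 0 0 0 0;0 0 0 0 0 0")

```text
time_s: 9.75
position: [0.4687, 0.1224, 0.2567]
tcp_rot: [[-0.002, 1.0, -0.003], [1.0, 0.002, -0.002], [-0.002, -0.003, -1.0]]
force: [-0.2, -0.6, -0.9]
opening: 0.599
grasp_force: 0.0
```

```bash
python3 -c "
from h import *
np.set_printoptions(precision=4,suppress=True,linewidth=220)
s=bot.read_state();print(s['joint_positions']);go([.47,.122,.06],0);a=capture('wrist');cv2.imwrite('pics/w4.png',a[:,:,::-1])
c=cam('wrist',s);u,v=proj(c,[.47,.12,.068]).astype(int);print(u,v)
g=a.astype(int).sum(2)//3
print(g[v-60:v+50:5,u-32:u+34:3])"
```

```text
[  1.4457  18.2952 100.5701  -0.1039  61.3118   1.3935]
t 9.75 pos [0.4687 0.1224 0.2567] shift [-0.002  0.038  3.934] az 0.0003 (yaw now 0.10)
276 194
[[155 153 156 158 153 156 156 156 155 158 154 155 156 157 156 159 153 159 154 160 156 153]
 [156 153 156 156 155 153 155 158 153 156 155 158 156 155 157 158 152 158 155 153 155 156]
 [155 154 157 154 155 155 157 157 157 154 156 160 155 158 154 156 156 161 157 155 151 156]
 [157 156 157 157 159 156 155 157 152 154 154 157 155 155 153 152 152 157 156 156 153 153]
 [162 155 154 157 154 157 158 157 153 157 150 158 159 157 154 156 157 157 159 156 154 158]
 [210 203 176 177 173 175 175 172 178 172 174 175 173 176 176 171 159 157 157 157 154 158]
 [227 227 228 228 229 228 227 226 227 227 226 229 227 229 225 228 226 227 225 227 227 227]
 [227 227 227 230 229 227 226 225 227 226 227 229 225 228 226 228 225 228 226 229 220 189]
 [229 227 227 229 226 229 228 228 227 230 219 183 196 224 229 228 229 227 227 227 157 156]
 [228 228 228 228 228 228 228 227 227 215  39  40  42  69 232 228 229 226 227 224 156 154]
 [228 227 226 230 226 227 228 229 227 
[... 354 characters left out ...]
7 227 228 209  42  50  48  92 229 228 227 226 227 226 156 158]
 [229 222 219 221 218 219 226 227 227 208  42  45  48 113 230 228 228 227 226 230 157 155]
 [227 224 219 222 195 157 174 172 129 114  42  49  46  66 139 135 137 139 142 158 154 158]
 [228 223 218 207  74  65  61  63  65  62  45  51  55  40  72  67  70  64  67 120 156 157]
 [228 224 219 150  72  67  66  62  59 131  42  50  46 138  79  68  68  71  70  83 160 155]
 [226 221 221  90  71  71  74  73  77  71  50  52  53  64  70  74  73  72  76  73 146 158]
 [219 225 198  89  89  92  90  85  91  88  82  88  86  84  88  83  79  82  82  78 105 158]
 [220 221 163 162 164 163 166 163 165 162 162 166 161 166 161 158 162 162 163 156 109 153]]
```

>>> apply_moves(plan="0 0.05 0.5 0 0 0;0 0 0.6 0 0 0;0 0 0.7 0 0 0;0 0 0.7 0 0 0;0 0 0.7 0 0 0;0 0 0.5 0 0 0;0 0 0.23 0 0 0;0 0 0 0 0 0")

```text
time_s: 10.47
position: [0.47, 0.1221, 0.0584]
tcp_rot: [[-0.0, 1.0, -0.007], [1.0, 0.0, -0.001], [-0.001, -0.007, -1.0]]
force: [-0.2, 1.0, 0.5]
opening: 0.603
grasp_force: 0.0
```

>>> apply_moves(plan="0 0 0 0 0 0;0 0 0 0 0 0;0 0 0 0 0 0;0 0 0 0 0 0;0 0 0 0 0 0;0 0 0 0 0 0;0 0 0 0 0 0;0 0 0 0 0 0", gripper=-1)

```text
time_s: 11.13
position: [0.472, 0.1222, 0.0618]
tcp_rot: [[0.002, 1.0, -0.0], [1.0, -0.002, 0.0], [0.0, -0.0, -1.0]]
force: [-1.3, 1.2, 3.9]
opening: 0.153
grasp_force: 29.8
```

>>> apply_moves(plan="0 0 -0.08 0 0 0;-0.1 0.02 -0.04 0 0 0;-0.27 0.05 0 0 0 0;-0.27 0.05 0 0 0 0;-0.27 0.05 0 0 0 0;-0.27 0.05 0 0 0 0;-0.27 0.05 0 0 0 0;-0.27 0.05 0 0 0 0;-0.27 0.05 0 0 0 0;-0.27 0.03 0 0 0 0")

```text
time_s: 11.97
position: [0.4923, 0.008, 0.0673]
tcp_rot: [[0.002, 1.0, 0.0], [1.0, -0.002, -0.0], [-0.0, 0.0, -1.0]]
force: [0.9, -0.2, -2.9]
opening: 0.157
grasp_force: 29.9
```

```bash
python3 -c "
from h import *
np.set_printoptions(precision=4,suppress=True,linewidth=250)
go([.491,.008,.062],0)
b=capture('top');a=capture('scene');cv2.imwrite('pics/t5.png',b[:,:,::-1]);cv2.imwrite('pics/s5.png',a[:,:,::-1])
c=cam('top');print(proj(c,[.491,-.064,.15]),proj(c,[.661,-.064,.347]))
g=b.astype(int).sum(2)//3;u,v=proj(c,[.491,-.064,.15]).astype(int);print(u,v);print(g[v-20:v+24:2,u-30:u+34:2])"
```

```text
t 11.97 pos [0.4923 0.008  0.0673] shift [ 0.    -0.026  0.107] az -0.0003 (yaw now -0.13)
[354.8 225.2] [371.3 143.3]
354 225
[[ 67  67  75  78  78  81  81  79  78  79  79  77  78  77  77  77  75  75  76  66  61  69  70 107 180 181 182 180  94  95  82  80]
 [ 67  69  78  80  78  82  83  81  81  81  80  79  79  79  78  78  79  78  76  64  57  68  69  87 175 182 183 183 140  84  78  80]
 [ 64  67  79  82  80  82  84  85  84  83  84  81  81  81  81  80  80  80  79  62  57  68  70  77 171 183 183 182 176  79  81  69]
 [ 63  63  70  78  79  80  85  85  84  85  84  84  86  83  82  82  83  81  80  59  54  66  69  71 159 182 183 184 182 112  70  49]
 [ 66  65  65  70  70  74  80  82  84  85  86  86  86  86  84  85  85  84  82  58  55  66  68  69 136 183 183 183 188 109  85  46]
 [ 68  69  67  58  44  56  64  67  72  77  80  83  85  85  86  85  85  85  79  54  55  63  68  70 112 181 183 192 193 104  84  60]
 [ 74  72  72  61  44  56  64  65  64  63  63  67  72  76  80  83  84  84  72  55  54  60  68  68  90 177 173 154 112  97  67  78]
 [ 78  77  75  64  45  57  68  67  68  66  66  65  63  6
[... 1209 characters left out ...]
 89  89  88  87  87  86  86  85  85  83  84]
 [102  92  63  53  86  98  97  98  97  96  97  95  96  95  94  93  93  94  93  92  92  90  91  89  90  88  89  88  87  87  86  85]
 [103  90  57  58  93 102 101 100  99  99  98  98  97  97  96  97  96  95  93  94  93  93  92  92  93  91  90  91  89  90  88  88]
 [103  88  52  67  99 103 102 103 103 102 101 101 100  99  97  99  97  97  96  97  95  94  95  95  94  93  92  92  92  91  91  92]
 [100  84  50  76 104 106 105 104 103 104 103 103 103 102 100 100 100 100 100  98  98  98  97  97  96  95  95  95  94  94  93  93]
 [ 99  75  54  88 107 108 108 107 105 106 105 105 104 104 103 103 103 102 103 101 100  99  99  99  98  98  97  96  95  95  95  94]]
```

>>> apply_moves(plan="0 -0.03 0.06 0 0 0;0 0 0.05 0 0 0;0 0 0.02 0 0 0;0 0 0 0 0 0;0 0 0 0 0 0")

```text
time_s: 12.48
position: [0.4898, 0.0101, 0.0614]
tcp_rot: [[0.001, 1.0, -0.001], [1.0, -0.001, 0.0], [0.0, -0.001, -1.0]]
force: [-1.5, 0.5, 5.2]
opening: 0.158
grasp_force: 30.0
```

>>> apply_moves(plan="0 0 0 0 0 0;0 0 0 0 0 0;0 0 0 0 0 0;0 0 0 0 0 0;0 0 -0.4 0 0 0;0 0 -0.8 0 0 0;0 0 -0.8 0 0 0;0 0 -0.8 0 0 0;0 0 -0.8 0 0 0;0 0 -0.8 0 0 0", gripper=0)

```text
time_s: 13.32
position: [0.4899, 0.0093, 0.2828]
tcp_rot: [[0.002, 1.0, -0.0], [1.0, -0.002, 0.0], [0.0, -0.0, -1.0]]
force: [-0.0, -0.5, -0.4]
opening: 0.502
grasp_force: 0.0
```

>>> apply_moves(plan="0 0 -0.8 0 0 -0.0192;0 0 0 0 0 -0.0192;0 0 0 0 0 -0.0192;0 0 0 0 0 -0.0192;0 0 0 0 0 -0.0192;0 0 0 0 0 -0.0192;0 0 0 0 0 -0.0192;0 0 0 0 0 -0.0192;0 0 0 0 0 -0.0192;0 0 0 0 0 -0.0192")

```text
time_s: 14.15
position: [0.4902, 0.0092, 0.3206]
tcp_rot: [[-0.936, 0.352, -0.001], [0.352, 0.936, 0.0], [0.001, -0.0, -1.0]]
force: [0.2, -0.6, -0.5]
opening: 0.496
grasp_force: 0.0
```

>>> apply_moves(plan="0 0 0 0 0 -0.0192;0 0 0 0 0 -0.0192;0 0 0 0 0 -0.0192;0 0 0 0 0 0;0 0 0 0 0 0")

```text
time_s: 14.57
position: [0.4902, 0.0092, 0.3207]
tcp_rot: [[-1.0, 0.007, -0.001], [0.007, 1.0, 0.0], [0.001, 0.0, -1.0]]
force: [0.1, -0.4, -0.3]
opening: 0.502
grasp_force: 0.0
```

```bash
python3 -c "
from h import *
np.set_printoptions(precision=4,suppress=True,linewidth=250)
s=bot.read_state();print(s['joint_positions']);a=capture('wrist');b=capture('top');d=capture('scene')
for n,x in zip(('w6','t6','s6'),(a,b,d)):cv2.imwrite('pics/%s.png'%n,x[:,:,::-1])
np.save('w6.npy',dict(p=s['position'],R=s['tcp_rot']),allow_pickle=True);go([.49,-.06,.34],90)
c=cam('wrist',s)
for P in([.491,-.064,.15],[.463,-.064,.15],[.519,-.064,.15],[.491,.024,.068],[.505,-.12,.322],[.491,-.064,.085]):print(P,proj(c,P),proj(cam('top'),P),proj(cam('scene'),P))
"
```

```text
[ -12.011    14.3122   94.8778    0.0029   70.847  -101.5872]
t 14.72 pos [0.4904 0.0091 0.3208] shift [-0.    -1.383 -0.383] az -0.0010 (yaw now 89.64)
[0.491, -0.064, 0.15] [208.  195.9] [354.8 225.2] [318.8 243.6]
[0.463, -0.064, 0.15] [205.9 170. ] [354.8 235.2] [314.2 248.2]
[0.519, -0.064, 0.15] [209.9 220.5] [354.7 215.3] [323.2 239.2]
[0.491, 0.024, 0.068] [287.2 179.7] [319.9 227.6] [296.4 252.2]
[0.505, -0.12, 0.322] [ 39.3 302.4] [393.3 211.3] [339.5 204.3]
[0.491, -0.064, 0.085] [218.9 182.9] [350.4 227.8] [318.  258.4]
```

```bash
python3 -c "
from h import *
np.set_printoptions(precision=4,suppress=True,linewidth=300)
g=cv2.imread('pics/w6.png').astype(int).sum(2)//3
print(g[155:240:4,192:312:4])
t=cv2.imread('pics/t6.png').astype(int).sum(2)//3
print('top');print(t[200:250:3,340:412:3])
"
```

```text
[[179 179 180 182 162  85  81  78  77  75  76  75  72  67 176 180 178 186 189 190 189 185 189 186 186 186 189 190 187 189]
 [177 175 179 135 125 122 117 126 111 119 112 110  74  56 187 191 187 184 187 188 188 187 189 188 189 185 188 183 187 188]
 [178 176 180 117 135 133 124 101 117 129 135 131  80  46 185 186 186 183 186 187 189 189 188 187 187 182 190 190 188 186]
 [180 179 173 122 154 180  94  65  78  93 114 127  84  46 189 185 181 188 188 185 186 188 188 187 192 189 186 189 188 189]
 [174 178 179 128 180 182  91  63  73  93 106 131  81  45 187 185 185 191 189 185 188 189 191 190 188 189 187 185 189 186]
 [184 176 176 129 196 186  90  61  75  89 109 130  85  43  78  41  37  42  41  41  42  43  35  41  74 190 186 189 187 188]
 [190 188 182 136 186 190  89  62  72  97 100 130  89  26  41  39  40  40  41  37  40  44  38  35  34 187 191 182 186 186]
 [187 186 183 167 175 192  93  63  80  93  99 134  95  24  39  40  45  40  37  32  30  35  36  30  74 188 189 190 187 189]
 [190 188 187 172 172 201  89  66  91  93 102 132  95  42 178 184 190 185 188 186 188 188 188 188 185 184 184 180 18
[... 2594 characters left out ...]
3 114]
 [ 57 130 102  75 111 119 113 104 107  98 180 185 183  74  54  54  54  54  53  93 101 100  94 114]
 [ 62 132 101  76 113 154 170 176 177 181 185 185 186 186  65  53  53  54  55  97  99 100 128 106]
 [ 64 133 106  80 132 144 171 178 178 179 180 187 188 186  57  54  54  54  54  97 100  99 149 154]
 [ 71 108 114 105 110 125 175 179 178 178 178 180 187 184  56  53  55  53  54  99 100 100 104 110]
 [175 165 162 160 169 178 178 179 179 178 179 181 187 180  54  51  53  52  57  99 101 100 104 106]
 [181 182 178 178 178 179 180 180 180 178 179 175 164 157  53  53  54  54  58  99  98  99 107 115]
 [105 107 120 152 169 178 178 178 160 158 117 110 110 106  52  53  53  53  64  99 100  99 114 114]]
```

The wrist data puts the bail bar at about (211,191) px and the stub end at (289,179), so the sealer stands at about (0.489, -0.062) with yaw 90°. Next I move above the knob.

>>> apply_moves(plan="0 0 -0.5 0 0 0;0 0 -0.5 0 0 0;-0.06 -0.5 0 0 0 0;-0.06 -0.5 0 0 0 0;-0.06 -0.5 0 0 0 0;-0.06 -0.5 0 0 0 0;-0.06 -0.57 0 0 0 -0.018;0 0 0 0 0 -0.018;0 0 0 0 0 -0.018;0 0 0 0 0 0", gripper=0.4)

```text
time_s: 15.55
position: [0.5049, -0.1201, 0.3707]
tcp_rot: [[-0.945, -0.328, -0.0], [-0.328, 0.945, 0.0], [0.0, 0.0, -1.0]]
force: [0.1, -0.1, 0.0]
opening: 0.696
grasp_force: 0.0
```

```bash
python3 -c "
from h import *
np.set_printoptions(precision=4,suppress=True,linewidth=300)
s=bot.read_state();a=capture('wrist');cv2.imwrite('pics/w7.png',a[:,:,::-1]);go([.5055,-.1195,.37],109)
np.save('w7.npy',dict(p=s['position'],R=s['tcp_rot']),allow_pickle=True)
c=cam('wrist',s);u,v=proj(c,[.5055,-.1195,.322]).astype(int);print(u,v,proj(c,[.489,-.062,.15]))
g=a.astype(int).sum(2)//3
print(g[v-60:v+50:5,u-60:u+64:4])"
```

```text
t 15.60 pos [ 0.5048 -0.1197  0.3707] shift [-0.014 -0.     0.015] az -0.0001 (yaw now 108.97)
277 240 [325.2 187.7]
[[190 207 205 210 208 210 207 187 189 191 186 188 189 188 187 184 184 189 191 128  42  78 129 110  88  66  83  92 197 171  51]
 [178 183 179 187 187 186 188 186 190 184 189 190 189 186 188 184 185 187 169 128  49 113 120  85  72  67  88 130 210  79  30]
 [180 177 177 186 187 185 192 189 187 187 186 190 187 186 185 179 178 170 133 128  80 125 111  88  59  91  90 199 161 190 184]
 [182 177 180 178 181 188 186 186 185 185 188 191 185 190 124 127 189 214 203 123 125 113 108  93  86 109 138 211 123 185 187]
 [186 182 179 176 177 182 185 186 189 188 188 184 188 187 115 127 184 130 126 124 180 197 129 126  84  88 207 153 126 126 132]
 [187 185 186 180 175 175 178 186 186 186 188 181 187  97  53  54  91 122 129 127 126 128 127 132 118 142 206 135 126 126 125]
 [186 186 185 184 173 177 177 179 185 186 181 187  51  73  90  89  75  50 127 128 129 129 126 162 180 132 176 189 183 165 132]
 [182 187 186 185 184 175 175 177 180 184 184 169  86  50  26  19  37  89 111 127 129 126 130 
[... 1111 characters left out ...]
 86  92  76  88  93  97  90 167 182 183 184 183 188  39  28  28]
 [ 24  18  89 139 124 126 151 183 162  84  83  88  81  96  91  92  99  68  85  85  88  88 182 182 185 184 186 180  23  23  25]
 [ 27  20  59 128 120 128 152 182 182  87 197 118  79  88  91  96  89  61  93  89  85 147 181 182 182 181 180 187  16   7  10]
 [ 22   4  41 127 126 128 144 181 182 181  91  81  59  90  90  93  76  81 137  82 133 181 184 183 183 182 183 181  18  12  16]
 [ 18  13  79 125 125 125 141 177 182 184 184 120  72  89  92  92  60  65 117 175 182 181 185 181 184 181 185 183  44  18  14]
 [ 17  10 176 174 126 125 136 170 181 179 174 123 117  92  92  70  61  99 183 184 178 180 179 182 180 178 180 181 133  19  18]]
```

The knob's top disc is centred at about (276,241) px against a predicted (277,240). I'll descend and grip it.

>>> apply_moves(plan="0 0 0.4 0 0 0;0 0 0.4 0 0 0;0 0 0.3 0 0 0;0 0 0.12 0 0 0;0 0 0 0 0 0")

```text
time_s: 16.02
position: [0.5041, -0.1187, 0.3085]
tcp_rot: [[-0.945, -0.327, -0.003], [-0.327, 0.945, 0.002], [0.003, 0.003, -1.0]]
force: [-0.6, 0.6, 0.3]
opening: 0.699
grasp_force: 0.0
```

>>> apply_moves(plan="0 0 0 0 0 0;0 0 0 0 0 0;0 0 0 0 0 0;0 0 0 0 0 0;0 0 0 0 0 0;0 0 0 0 0 0;0 0 0 0 0 0", gripper=-1)

```text
time_s: 16.6
position: [0.505, -0.1196, 0.3102]
tcp_rot: [[-0.944, -0.329, 0.0], [-0.329, 0.944, -0.0], [-0.0, -0.0, -1.0]]
force: [-0.9, -0.6, -0.2]
opening: 0.262
grasp_force: 29.9
```

>>> apply_moves(plan="0 0 0.158 0 0 0;0 0 0.158 0 0 0;0 0 0.158 0 0 0;0 0 0.158 0 0 0;0 0 0.158 0 0 0;0 0 0.158 0 0 0;0 0 0.158 0 0 0;0 0 0.158 0 0 0;0 0 0.158 0 0 0;0 0 0.158 0 0 0")

```text
time_s: 17.43
position: [0.5039, -0.1203, 0.2315]
tcp_rot: [[-0.944, -0.329, -0.002], [-0.329, 0.944, -0.002], [0.002, -0.001, -1.0]]
force: [-5.6, -1.9, 10.3]
opening: 0.26
grasp_force: 30.0
```

>>> apply_moves(plan="0 0 0 0 0 0;0 0 0 0 0 0")

```text
time_s: 17.6
position: [0.5039, -0.1201, 0.2313]
tcp_rot: [[-0.944, -0.329, -0.002], [-0.329, 0.944, -0.001], [0.002, -0.0, -1.0]]
force: [-4.7, -1.0, 7.8]
opening: 0.257
grasp_force: 30.0
```

```bash
python3 -c "
from h import *
np.set_printoptions(precision=4,suppress=True,linewidth=300)
s=bot.read_state();print(s['force'],s['opening']);a=capture('wrist');cv2.imwrite('pics/w8.png',a[:,:,::-1]);go([.505,-.1195,.23],109)
np.save('w8.npy',dict(p=s['position'],R=s['tcp_rot']),allow_pickle=True)
c=cam('wrist',s);u,v=proj(c,[.489,-.062,.15]).astype(int);print(u,v)
for P in ([.461,-.062,.15],[.517,-.062,.15],[.505,-.1195,.108],[.4985,-.1015,.131]):print(P,proj(c,P),proj(cam('scene'),P))
g=a.astype(int).sum(2)//3
print(g[v-70:v+90:6,u-70:u+64:5])"
```

```text
[-4.669  -1.0392  7.7568] 0.2566725936651139
t 17.65 pos [ 0.504  -0.1201  0.2314] shift [-0.024  0.005  0.029] az 0.0006 (yaw now 109.21)
352 229
[0.461, -0.062, 0.15] [366.6 197.4] [313.4 248.3]
[0.517, -0.062, 0.15] [338.3 259.5] [322.4 239.3]
[0.505, -0.1195, 0.108] [277.1 209.2] [334.8 257.4]
[0.4985, -0.1015, 0.131] [299.6 217. ] [329.5 251.1]
[[180 180 179 179 182 179 181 180 181 179 180 178 181 185 186 188 191 193 188 188 184 185 186 186 189 188 193]
 [180 182 180 183 176 180 179  76  67  91 159 182 179 178 177 182 185 188 189 188 185 188 187 189 184 192 184]
 [179 180 177 179 179 177 147  47  53  68  82  73  78 142 178 177 178 187 184 189 188 191 188 188 185 187 190]
 [177 183 180 179 178 172  74  36  51 109 129 134 115  90  75 138 180 184 186 184 190 185 191 187 187 189 187]
 [184 176 176 178 180 118  46  38  73 121 127 121 128  85 120 116  92 184 190 190 186 187 187 190 189 186 188]
 [184 181 180 178 177  74  40  49 105 133 102  87  71  60  81 114 125 116 189 188 187 186 188 188 185 188 186]
 [190 189 187 175 124  47  37  70 125 132  84  90  61  70  93  80 105 168 186 188 
[... 1549 characters left out ...]
  34  25  26  28  26  28  31  32]
 [ 30  12   7   1  18  12   5  13  13  67  44  32  27  26  30  28  30  36  22  23  18  30  33  26  19  20  27]
 [ 30  27  23  30  18  23  15  27  33  60  73  30  23  19  30  32  26  34  35  34  31  31  28  36  27  33  29]
 [ 77  83  78  76  79  79  80  80  81  48  88  36  41  41  39  43  38  38  42  37  41  44  45  34  48  40  37]
 [101 101 101 101 100 100 104 101 100  52  96  38  56  55  55  58  56  59  52  55  56  58  55  52  58  52  48]
 [107 112 110 112 112 106 106 112 107  78 121  39  48  51  51  45  50  48  50  48  40  52  44  51  50  51  49]
 [ 89  89  90  95  94  96  93  96  94  79 142  42  49  50  49  49  47  42  44  49  45  48  48  46  49  47  49]]
```

The hook is down about 79 mm, with its tip at about (290,212) px. The bar runs from (367,204) to (345,252), about 4 mm further in +y than I had it. Now I swing the hook into the bail along the arc.

>>> apply_moves(plan="-0.002 0.12 0 0 0 0.0055;-0.002 0.12 0 0 0 0.0055;-0.002 0.12 0 0 0 0.0055;-0.002 0.12 0 0 0 0.0055;-0.002 0.12 0 0 0 0.0055;-0.002 0.12 0 0 0 0.0055;-0.002 0.12 0 0 0 0.0055;-0.002 0.12 0 0 0 0.0055;-0.002 0.12 0 0 0 0.0055;-0.002 0.12 0 0 0 0.0055")

```text
time_s: 18.48
position: [0.4944, -0.0606, 0.2317]
tcp_rot: [[-1.0, 0.012, -0.001], [0.012, 1.0, -0.001], [0.001, -0.001, -1.0]]
force: [-5.1, -1.2, 8.5]
opening: 0.26
grasp_force: 30.0
```

```bash
python3 -c "
from h import *
np.set_printoptions(precision=4,suppress=True,linewidth=300)
s=bot.read_state();print(s['force'],s['opening']);a=capture('wrist');cv2.imwrite('pics/w9.png',a[:,:,::-1]);b=capture('scene');cv2.imwrite('pics/s9.png',b[:,:,::-1]);go([.493,-.058,.23],90)
c=cam('wrist',s);u,v=proj(c,[.489,-.058,.15]).astype(int);print(u,v)
for P in ([.461,-.058,.15],[.517,-.058,.15],[.489,.030,.068],s['position']+np.array([0,.014,-.1])):print(P,proj(c,P),proj(cam('scene'),P))
g=a.astype(int).sum(2)//3
print(g[v-75:v+60:6,u-50:u+104:5])"
```

```text
[-5.0781 -1.2382  8.4643] 0.2595640620687642
t 18.58 pos [ 0.4943 -0.0601  0.2317] shift [0.027 0.042 0.033] az -0.0017 (yaw now 89.38)
279 216
[0.461, -0.058, 0.15] [279.  181.9] [312.3 247.8]
[0.517, -0.058, 0.15] [279.6 249.4] [321.4 238.9]
[0.489, 0.03, 0.068] [362.8 190.6] [294.6 251.9]
[ 0.4944 -0.0466  0.1317] [292.5 215.7] [314.6 245.4]
[[172 172 177 178 175 174 177 175 170 171 181 187 184 182 185 184 181 180 184 186 185 183 182 182 186 184 181 178 183 182 181]
 [176 177 175 177 175 177 173 175 172 175 173 179 178 180 179 180 184 182 187 184 188 182 182 179 183 179 182 185 182 185 179]
 [172 171 173 177 175 171 173 176 173 175 174 172 179 175 173 173 172 178 185 182 182 184 182 177 183 181 180 182 184 182 178]
 [173 171 172 173 171 177 103  72  75  72  66  74  73  73 162 169 172 172 187 184 183 180 181 184 184 182 180 182 181 181 178]
 [177 173 176 174 172 173  69  81  84  75  91  86  84  83  81 173 185 182 181 186 179 181 183 180 176 181 183 181 184 181 182]
 [172 175 172 170 174 172 107 126 127 128 109 122 128 123 127  99 183 186 186 182 185 184 179 183 178 183 185 184 185 
[... 1468 characters left out ...]
181 179 178 171 168 168 170 171 168 169 172 168 173 183 179 176]
 [179 178 179  12  47  49  99  77  82  95  90  77  66 137  52  38   9 179 167 169 171 171 170 170 172 171 174 170 169 174 179]
 [180 181 155  20  24  24  77  59  14  10  23  10  76  93  25  25   8 157 179 168 167 171 169 168 167 166 170 171 170 172 167]
 [178 178  62   9  23  19  67  11  13  15  23  11  11 101  21  22  23  73 178 177 171 169 166 165 169 169 169 168 170 168 164]
 [174 145  10  17  17  23  18  22  24  26  20   9  22  51  28  29   0  12 152 180  62  59  60  61  61  62  64  59  63  58  61]
 [141  14  11   9  22  24   8  17  15  16  17  14  10   8  28  13  28  16  17 152  27  30  38  30  36  27  37  38  27  20  29]]
```

The bar is at u≈287, about 8 mm to the +y side of the throat, and the tip at u≈296 is only just past it. I'll swing about 9 mm more.

>>> apply_moves(plan="-0.002 0.09 0 0 0 0.004;-0.002 0.09 0 0 0 0.004;0 0 0 0 0 0")

```text
time_s: 18.83
position: [0.4947, -0.0512, 0.2317]
tcp_rot: [[-0.998, 0.062, -0.001], [0.062, 0.998, -0.0], [0.001, -0.0, -1.0]]
force: [-4.5, -0.8, 8.3]
opening: 0.256
grasp_force: 30.0
```

```bash
python3 -c "
from h import *
np.set_printoptions(precision=4,suppress=True,linewidth=300)
s=bot.read_state();print(s['force'],s['opening']);a=capture('wrist');cv2.imwrite('pics/w10.png',a[:,:,::-1]);go([.493,-.05,.23],90)
g=a.astype(int).sum(2)//3
print(g[183:246:4,250:320:3]); print(g[176:204:3,320:380:4])"
```

```text
[-4.5294 -0.8142  8.3381] 0.2564744141845168
t 18.88 pos [ 0.4947 -0.0514  0.2316] shift [0.036 0.027 0.033] az -0.0097 (yaw now 86.51)
[[129 107 124 121 107  75  87  88  67  76 178 201 183 114 123 121  97 150 129  82  68  65  49  33]
 [154 101 127 122 108  80  83  84  69  55 154 192 179 128 121 123  89  23  26  34  29  29  30  35]
 [153  96 116 125 113  76  79  83  75  53 141 209 205 141 124 122  90  36  30  32  32  33  28  30]
 [160  86 113 117 112  80  82  85  77  53 132 204 201 142 121 121  94  23  32  36  42  58  77  90]
 [171  82 115 117 117  80  79  87  85  61 124 201 205 149 126 123  98 177 179 183 182 184 186 176]
 [178  81 116 125 123  88  80  88  90  66 111 197 204 155 124 127  98 171 171 152 150 124 121 127]
 [175  94 112 121 125  85  87  88  92  77 102 195 202 157 123 124 100 118 121 121 120 126 119 127]
 [181 115 110 120 117  88  89  86  90 111 107 192 206 158 182 172 141 121 121 122 124 121 126 122]
 [183 135 109 115 117  92  83  85 116 125 101 186 206 164 203 173 154 125 127 120 120 120 121 134]
 [181 165 110 122 123  95  81  83 120 122 104 185 208 174 114  99 108 113
[... 551 characters left out ...]
 55  62  70  60  53  53  44  69 163 179 179 182 178 180 183 170 171]]
[[184 182 184 183 183 183 182 180 179 179 179 180 183 180 181]
 [184 184 181 175 168 168 146 137 174 181 179 179 178 180 180]
 [ 84  66  56  40  24  24  25  21  51 180 180 182 178 181 180]
 [ 36  25  31  33  36  35  37  23  28 171 179 180 182 177 179]
 [ 34  27  39  37  33  29  20  24  26 170 182 181 179 181 180]
 [ 32  34  27  34  28  32  19  23  42 176 183 182 182 180 180]
 [ 36  47  76  93 110 125 150 152 170 180 181 180 177 182 178]
 [179 180 180 182 185 183 181 182 179 182 181 183 175 178 178]
 [147 150 143 123 129 146 183 181 182 181 182 179 181 181 177]
 [121 118 123 125 124 126 183 184 180 180 182 181 179 180 183]]
```

```bash
python3 -c "
from h import *
np.set_printoptions(precision=4,suppress=True,linewidth=300)
b=capture('scene');cv2.imwrite('pics/s10.png',b[:,:,::-1])
for n in('s6','s9','s10'):
  g=cv2.imread('pics/%s.png'%n).astype(int).sum(2)//3
  print(n);print(g[234:274:2,286:346:2])"
```

```text
s6
[[ 53  92 101 100 100  98  97 102 104 101  97  94 100 101 106 137 147 146 145 146 145 141 137 115 104 106 124 104 122 124]
 [ 55  81 100 101 101  96  99 102 104 102  98  88 101 107 137 146 146 145 146 146 145 130 125 138 136 110 123 120 125 124]
 [ 97  97 101 100 100  99 102 100 101  98  93  89 106 139 147 147 145 145 145 145 146 143 135 151 156 136 124 122 127 123]
 [101 102 101 101 118 134 120 112 110 108 109 111 135 147 146 146 144 152 151 140 146 145 143 140 142 132 124 111 127 121]
 [101 100 106 125 147 148 141 127 122 122 134 139 139 146 147 144 149 148 107 138 145 144 141 108  82  84  98 107 128 121]
 [102 107 139 149 148 149 144 139 139 139 139 138 139 141 146 150 148 128  99 139 146 144 109  84  84  85  84 112 130 119]
 [123 145 150 149 149 149 149 143 140 139 138 138 139 138 154 148 132 140 102 138 145 135  87  85  87  86  86 117 130 116]
 [149 149 150 149 149 150 150 148 141 140 140 140 141 145 170 134 145 141 104 139 146 124  91 117  93  87  87 103 122 107]
 [150 150 149 150 151 151 150 150 144 141 140 141 140 137 140 142 147 141 105 142 145 128  90 114  93  90  87  87
[... 5592 characters left out ...]
 93  92 102 122 108 100 106  98  81  76  75  99 106 110 136 148 148 148 148 150 149]
 [152 152 152 151 150 150 150 150 146 126  90  89  95  99 108 102  83  77  70  71  96 106 104 106 141 148 149 150 148 149]
 [152 152 152 151 151 149 150 150 149 142  94  91  91  90  92  87  78  70  68  72  90 104 104 123 148 149 149 150 150 149]
 [151 151 151 151 151 150 150 148 149 144  98  90  91  92  91  89  75  68  66  74  88 104 109 143 149 149 150 150 149 150]
 [152 151 151 150 150 149 149 149 148 143  97  89  90  91  91  89  75  68  69  72  91 105 137 149 149 150 151 151 150 151]
 [153 151 151 150 149 149 149 149 148 146 103  90  90  91  91  90  75  71  73  78  96 124 149 149 151 152 151 150 151 151]]
```

The sealer's block stayed put while the bar moved with the hook. The shank hangs straight below the knob, so the throat is 11 mm further in +y, and I pushed the bar with the shank and tipped the sealer slightly. I'll back off gently by about 14 mm.

>>> apply_moves(plan="0 -0.07 0 0 0 -0.003;0 -0.07 0 0 0 -0.003;0 -0.07 0 0 0 -0.003;0 -0.07 0 0 0 -0.003;0 0 0 0 0 0;0 0 0 0 0 0")

```text
time_s: 19.43
position: [0.4943, -0.066, 0.2316]
tcp_rot: [[-1.0, -0.014, -0.002], [-0.014, 1.0, -0.001], [0.002, -0.001, -1.0]]
force: [-4.3, -0.6, 8.8]
opening: 0.262
grasp_force: 30.0
```

```bash
python3 -c "
from h import *
np.set_printoptions(precision=4,suppress=True,linewidth=300)
s=bot.read_state();print(s['force'],s['opening']);a=capture('wrist');cv2.imwrite('pics/w11.png',a[:,:,::-1]);go([.493,-.065,.23],90)
g=a.astype(int).sum(2)//3
print(g[175:250:4,250:340:3]); print(g[176:204:3,330:390:4])"
```

```text
[-4.2732 -0.591   8.7782] 0.2620264157669404
t 19.48 pos [ 0.4943 -0.0659  0.2316] shift [0.026 0.018 0.032] az 0.0023 (yaw now 90.83)
[[173 176 174 160 101 128 134 108 109 108  95 113 127 114 107 108 121 127 124  98 184 180 179 182 181 185 186 184 181 184]
 [175 171 173 153 101 116 123 100  83  93  82 102 148 151  97  86 120 125 120  99 184 183 180 184 182 182 180 184 181 182]
 [174 168 176 156 103 124 120  96  81  83  83 133 195 198 141  85 122 126 120 105 182 187 185 182 184 183 183 184 182 183]
 [172 172 175 154 102 118 120  94  80  82  78 128 190 197 141  82 120 126 124  79 125 103  36  53  51  49  51  60  62  57]
 [173 178 175 153 103 123 121  94  81  82  83 133 207 217 149  88 116 124 121  71  36  35  31  39  32  30  35  39  30  29]
 [182 175 174 159 107 121 125  91  84  85  62 131 203 200 143  90 119 129 116  67  37  31  36  31  27  29  32  30  26  40]
 [182 180 181 160 107 126 130  88  87  86  53 139 206 200 139  90 127 125 114  75  89  81  89  95  84  71  70  69  73  49]
 [181 181 183 163 104 127 125  91  86  87  61 145 209 199 131  83 126 128 108 150 185 184 183 181 183 18
[... 1303 characters left out ...]
 47  59 163 154 153 112  29  69 181 182 179 167 172 170 169 170 170]]
[[181 184 183 182 183 184 180 185 183 185 183 183 184 181 181]
 [181 181 183 180 182 182 185 183 182 181 182 183 182 180 178]
 [182 187 185 183 182 184 181 185 182 178 183 181 181 183 183]
 [161 170 172 170 175 169 172 172 182 182 183 183 183 181 185]
 [ 27  17  29  32  26  31  34  37  91 179 182 183 180 180 182]
 [ 25  30  27  38  28  37  30  38  27 171 183 181 182 185 182]
 [ 35  39  35  34  35  29  26  34  34 171 180 182 183 183 181]
 [ 26  30  27  31  28  30  32  34  28 176 182 182 184 181 181]
 [129 125 104 110 109  97  93  96 121 182 181 181 179 183 179]
 [187 181 179 182 186 185 183 183 184 183 183 182 178 182 181]]
```

The block (L≈7.5 mm) and bar (L≈8.5 mm) now agree, so the sealer is upright again, and the hook tip is 24 mm to +y, beyond the bar. I'll back off 3 mm more and lead it up.

>>> apply_moves(plan="0 -0.05 0 0 0 0;0 0 -0.06 0 0 0;0 0 -0.1 0 0 0;0 0 -0.1 0 0 0;0 0 -0.1 0 0 0;0 0 -0.1 0 0 0;0 0 -0.1 0 0 0;0 0 -0.1 0 0 0;0 0 -0.08 0 0 0;0 0 -0.06 0 0 0")

```text
time_s: 20.32
position: [0.4945, -0.0679, 0.2717]
tcp_rot: [[-1.0, -0.015, -0.001], [-0.015, 1.0, -0.0], [0.001, -0.0, -1.0]]
force: [-1.8, -0.4, 4.2]
opening: 0.254
grasp_force: 30.0
```

>>> apply_moves(plan="0 0 -0.06 0 0 0;0 0 -0.08 0 0 0;0 0 -0.08 0 0 0;0 0 -0.08 0 0 0;0 0 -0.08 0 0 0;0 0 0 0 0 0;0 0 0 0 0 0")

```text
time_s: 20.9
position: [0.4945, -0.0679, 0.2902]
tcp_rot: [[-1.0, -0.015, -0.002], [-0.015, 1.0, 0.0], [0.002, 0.0, -1.0]]
force: [-5.4, 1.5, 5.2]
opening: 0.263
grasp_force: 30.0
```

```bash
python3 -c "
from h import *
np.set_printoptions(precision=4,suppress=True,linewidth=300)
s=bot.read_state();print(s['force']);b=capture('scene');cv2.imwrite('pics/s12.png',b[:,:,::-1]);go([.493,-.068,.31],90)
g=b.astype(int).sum(2)//3
print(g[216:272:2,286:346:2])"
```

```text
[-5.3796  1.53    5.2404]
t 20.95 pos [ 0.4945 -0.0679  0.2901] shift [ 0.031 -0.002 -0.399] az 0.0023 (yaw now 90.84)
[[144 144 143 143 143 143 130 128 119 130 113 100  98  99  98  98  96  76  88  64  27  54  92  98  99  98  99  96  92  87]
 [145 144 145 144 144 136 129 105 127 105 116 115  99  99 100  99  94  62  77  70  55  92  99  99  99  99  99  98  86  88]
 [145 145 144 145 145 128 120 108 105 101 136 113 100  99  99 100  97  63  60  56  66  99 100  99  99  99  99  99  85  90]
 [146 146 145 142 128  99  94 117 129 139 136 113  99  99  99  99  98  81  67  67  87 100  99 100  99  99  99 101  84  90]
 [146 146 130 107  99  93 101 110 116 141 130  98  99  99 100 100 100 100 106 101 105 131 108 100  99  98 100  98  83  92]
 [143 128 102  99 100  99 138 133 130 142 144 107  99 100 100  99 100 101 122 122 142 146 142 123 100 100  99  99  86  93]
 [111 100  99  99 100  97 135 144 132 118 128  99 100 100 100 101  99 105 125 137 145 143 144 143 125 107 101  97  85  93]
 [ 91 101 100 101 101  81  96 106 105 102  99  86  99 100 121 125 105 134 130 139 145 145 145 144 145 135 101  97  85  9
[... 1763 characters left out ...]
149 127  88  88 104 110 111 111 101  81  74  69  90 106 112 107 136 147 142 140 140]
 [152 152 151 152 151 150 151 149 149 150 143  91  89  89  90 100 105  82  74  67  72  91 106 105 106 112 134 150 149 150]
 [152 153 152 151 151 150 150 150 149 149 143  93  88  90  89  90  88  76  69  67  71  97 105 105 105 109 128 149 149 150]
 [152 152 152 151 151 150 150 149 149 149 143  94  89  90  90  89  89  75  69  71  74  98 105 103 110 140 151 150 151 150]
 [151 152 151 151 150 150 149 148 149 148 142  96  89  90  89  90  89  74  69  72  78 102 104 109 140 149 150 149 150 150]
 [152 151 151 151 150 149 149 149 148 149 143  94  90  90  89  89  86  73  71  77  95 105 104 137 150 150 150 151 151 151]]
```

The sealer is rising on the hook: the stub has moved up about 6 px in the scene view. I'll lead it the rest of the way.

>>> apply_moves(plan="0 0 -0.07 0 0 0;0 0 -0.07 0 0 0;0 0 -0.07 0 0 0;0 0 -0.07 0 0 0;0 0 -0.06 0 0 0;0 0 -0.05 0 0 0;0 0 -0.03 0 0 0;0 0 0 0 0 0;0 0 0 0 0 0")

```text
time_s: 21.7
position: [0.4957, -0.0679, 0.3104]
tcp_rot: [[-1.0, -0.014, 0.0], [-0.014, 1.0, 0.0], [-0.0, 0.0, -1.0]]
force: [-0.1, 0.7, -3.0]
opening: 0.259
grasp_force: 30.0
```

>>> apply_moves(plan="0 0 0.02 0 0 0;0 0 0 0 0 0;0 0 0 0 0 0;0 0 0 0 0 0;0 0 0 0 0 0;0 0 0 0 0 0;0 0 0 0 0 0;0 0 0 0 0 0;0 0 0 0 0 0;0 0 0 0 0 0")

```text
time_s: 22.53
position: [0.4956, -0.0681, 0.31]
tcp_rot: [[-1.0, -0.014, 0.001], [-0.014, 1.0, -0.0], [-0.001, -0.0, -1.0]]
force: [1.7, 1.5, -3.6]
opening: 0.257
grasp_force: 30.0
```

>>> apply_moves(plan="0 0 0 0 0 0;0 0 0 0 0 0;0 0 0 0 0 0;0 0 0 0 0 0;0 0 0 0 0 0;0 0 -0.1 0 0 0;0 0 -0.3 0 0 0;0 0 -0.4 0 0 0;0 0 -0.4 0 0 0;0 0 -0.2 0 0 0", gripper=0.2)

```text
time_s: 23.37
position: [0.4962, -0.0684, 0.3827]
tcp_rot: [[-1.0, -0.014, 0.004], [-0.014, 1.0, -0.002], [-0.004, -0.002, -1.0]]
force: [0.0, 0.3, -0.0]
opening: 0.603
grasp_force: 0.0
```

>>> apply_moves(plan="0.4 0 0 0 0 0;0.4 0 0 0 0 0;0 0 0 0 0 0;0 0 0 0 0 0;0 0 0 0 0 0;0 0 0 0 0 0;0 0 0 0 0 0;0 0 0 0 0 0;0 0 0 0 0 0;0 0 0 0 0 0")

```text
time_s: 24.2
position: [0.4555, -0.0686, 0.3798]
tcp_rot: [[-1.0, -0.015, -0.0], [-0.015, 1.0, 0.0], [0.0, 0.0, -1.0]]
force: [0.4, -0.3, 0.1]
opening: 0.601
grasp_force: 0.0
```

```bash
python3 -c "
from h import *
np.set_printoptions(precision=4,suppress=True,linewidth=300)
b=capture('scene').astype(int);import time
for i in range(6): d=capture('scene').astype(int)
print('motion',np.abs(d-b)[200:290,280:360].max())
g=d.sum(2)//3
print(g[190:264:2,286:346:2])
p=proj(cam('scene'),[.493,-.057,.187]);print(p,proj(cam('scene'),[.493,.031,.097]),proj(cam('scene'),[.494,-.068,.304]))"
```

```text
motion 23
[[100 101 101 ...  94  64  45]
 [101 100 100 ... 100  63  53]
 [100 100 100 ...  67  54  55]
 ...
 [151 151 151 ...  93  83  84]
 [151 151 151 ... 112 138 139]
 [152 151 151 ... 139 149 149]]
[317.8 233.8] [295.1 244.8] [322.5 205.2]
```

>>> apply_moves(plan="0 0 0 0 0 0;0 0 0 0 0 0;0 0 0 0 0 0;0 0 0 0 0 0;0 0 0 0 0 0;0 0 0 0 0 0;0 0 0 0 0 0;0 0 0 0 0 0;0 0 0 0 0 0;0 0 0 0 0 0")

```text
time_s: 25.38
position: [0.4553, -0.0686, 0.3799]
tcp_rot: [[-1.0, -0.015, -0.0], [-0.015, 1.0, 0.0], [0.0, 0.0, -1.0]]
force: [-0.1, 0.0, -0.5]
opening: 0.601
grasp_force: 0.0
```

>>> apply_moves(plan="0 0 0 0 0 0;0 0 0 0 0 0;0 0 0 0 0 0;0 0 0 0 0 0;0 0 0 0 0 0;0 0 0 0 0 0;0 0 0 0 0 0;0 0 0 0 0 0;0 0 0 0 0 0;0 0 0 0 0 0")

```text
time_s: 26.22
position: [0.4553, -0.0686, 0.3799]
tcp_rot: [[-1.0, -0.015, -0.0], [-0.015, 1.0, -0.0], [0.0, -0.0, -1.0]]
force: [0.7, 0.1, 0.2]
opening: 0.599
grasp_force: 0.0
```

```bash
python3 -c "
from h import *
import sys;np.set_printoptions(threshold=sys.maxsize,linewidth=300)
b=capture('scene').astype(int)
for i in range(6): d=capture('scene').astype(int)
D=np.abs(d-b).max(2);print('motion',D[200:290,280:360].max(),'bg',D[300:400,300:500].max(),(D[200:290,280:360]>12).sum())
g=d.sum(2)//3
print(g[196:264:3,286:346:2])"
```

```text
motion 5 bg 6 0
[[101 100 100 101 101 100 102 100 101 100 102 101 100 102 101 102 101 101 102  65  17  19  91 103 102  97  68  55  55  50]
 [ 98 100 100 101  99  99 100  98  99 101 101 100 101 101 101 101 100 101  90  54  33  74  99 101  89  58  54  52  52  65]
 [107 100 101 100 100  98  98 100 100 101 100 100 101  99 100 100 101  66  31  34  34  91  99  77  64  55  48  71 101  84]
 [140 138 140 126 127 125 107 109 106 100 100 101 101 100  99 100 100  60  25  26  24  81  70  65  57  52  91 100 101  85]
 [142 141 142 141 141 142 141 141 139 139 127 126 110  98 108 101 102  60  27  26  22  50  56  51  70 100 101 100  95  75]
 [143 141 142 143 141 141 141 142 142 138 112  99  97  98  97  95 100  75  49  43  43  52  54  94 101 100 100 100  95  81]
 [144 143 142 143 142 143 142 141 115 101  97  98  99  98  98  98  94  68  80  80  60  78  96 106 131 125 127 113 105  85]
 [144 143 143 143 144 134 129 119 116 122 118 108  98  97  99  99  95  64  59  57  64  98  98  98 102 124 141 141 114  87]
 [144 145 143 130 106  96 120 108 137 144 166 109  97  97  98  99  99  96 101  94  98  98  98  99  9
[... 1045 characters left out ...]
 55  95 123 137 127 114  92  84  76  68  86 110 110  85  92  86  86  86 112 128 106]
 [101 123 148 150 150 150 142 112  81  48  37  40  62 102 114  80  68  72  92 103  98  80  89 111  85  77  85  80  85  69]
 [145 150 149 149 150 149 149 149 150 146 122  89 108 106 115  71  83  95 109  96  76  85  97  84  80  73  70  68  75  85]
 [150 149 150 150 149 150 149 150 148 148 148 103  84  95 113 109 107 109  91  75  68  78 112 111  95  68  78  84  86  83]
 [152 151 151 151 150 150 149 148 148 148 148 116  83  85  85  86  93  85  73  67  68  73 101 105 103 100 113 108 111 111]
 [151 152 151 150 149 150 149 148 148 148 148 127  86  85  87  87  87  80  70  69  74  80 104 104 104 104 106 140 150 148]]
```

```bash
python3 -c "
from rig import bot
print(bot.hand_in())"
```

```text
the job is handed in; nothing more can be done
None
```

The job is handed in: at about 26 s of the 72 s allowed, the sealer hung at rest on the fully raised hook, clear of the worktop with the gripper away; the hand-in returned no verdict. On the first swing the hook's shank tipped the sealer a few degrees, so I backed off until it stood upright again before raising it.

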